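# Hang the washed beakers on the drying pegs and start the blower

## Task

The mixing beakers are washed: take every roll of tape off the drying rack and put it in the steel tray, and turn each beaker upside down and set it over a peg of its own, fully down with its rim flat on the rack's base. When all that is done, press the blower's start button fully down and let it go.

Things in the scene. Friction and masses are not known exactly. Their poses are not given: they have to be found in the camera images.
- beaker1: Square white plastic mixing beaker, may be absent (None). Outside 50 x 50 x 100 mm long, walls and bottom 3 mm (inside 44 x 44, 97 deep), 70 g, lying on one side at the start. x axis: along its length from the closed bottom to the open mouth (level while it lies). Origin: midway along its length on the flank that lies down at the start; z from there through the beaker (its middle is at z = 25 mm).
- beaker1_mouth (a point): Centre of the open mouth of beaker1, in the plane of its rim; a thin grey line runs around the beaker 12 mm from this end. Axes as the beaker's.
- beaker2: Another mixing beaker, same as beaker1, may be absent.
- beaker2_mouth (a point): Centre of the open mouth of beaker2, in the plane of its rim; a thin grey line runs around the beaker 12 mm from this end. Axes as the beaker's.
- beaker3: Another mixing beaker, same as beaker1, may be absent.
- beaker3_mouth (a point): Centre of the open mouth of beaker3, in the plane of its rim; a thin grey line runs around the beaker 12 mm from this end. Axes as the beaker's.
- beaker4: Another mixing beaker, same as beaker1, may be absent.
- beaker4_mouth (a point): Centre of the open mouth of beaker4, in the plane of its rim; a thin grey line runs around the beaker 12 mm from this end. Axes as the beaker's.
- tape1: Roll of masking tape (part used), a ring of 66 mm outside diameter, 38 mm hole, 48 mm high, 80 g, may be absent (then None); at the start it stands flat on the rack's base around peg1. Origin: centre of its underside, z along its axis.
- tape2: Another roll of masking tape, same as tape1, may be absent; at the start around peg2.
- tape3: Another roll of masking tape, same as tape1, may be absent; at the start around peg3.
- tape4: Another roll of masking tape, same as tape1, may be absent; at the start around peg4.
- rack: Wooden drying rack fixed to the bench: a flat base 200 x 200 mm, 12 mm thick, with four upright round pegs (20 mm diameter, domed tops 82 mm above the base's top) in a square of 120 mm pitch. Origin: centre of the base's underside; the pegs stand at x, y = plus or minus 60 mm in its frame.
- peg1 (a point): Foot of one peg of the rack, on its axis at the top face of the base (12 mm above the bench); the peg rises 82 mm above it along z. A beaker fully down stands with its rim on the base here.
- peg2 (a point): Foot of one peg of the rack, on its axis at the top face of the base (12 mm above the bench); the peg rises 82 mm above it along z. A beaker fully down stands with its rim on the base here.
- peg3 (a point): Foot of one peg of the rack, on its axis at the top face of the base (12 mm above the bench); the peg rises 82 mm above it along z. A beaker fully down stands with its rim on the base here.
- peg4 (a point): Foot of one peg of the rack, on its axis at the top face of the base (12 mm above the bench); the peg rises 82 mm above it along z. A beaker fully down stands with its rim on the base here.
- tray: Shallow open steel tray fixed to the bench, for the tape rolls: outside 200 mm (its x) x 140 mm (its y), 34 mm high, walls 4 mm and floor about 4 mm thick; two rolls fit side by side along x. Origin: centre of its underside.
- start (a joint): Start button on top of the grey bench blower (fixed, 180 x 100 x 70 mm high): how far it is pressed, 0 m (up) to 0.006 m (fully down). A spring returns it; about 4 N presses it fully down.
- start_top (a point): Centre of the button's round cap (32 mm diameter), on its top face; it is pressed straight down.
Mind the look-alikes: they are no part of the job. What is shaped like the beaker1 but blue is not meant.

How it is judged:
On the way, in this order (a step that is already met when the one before it is completed fails the run):
1. every tape roll lies in the tray and every beaker is mouth down over a peg, fully down (angle between each of beaker1, beaker2, beaker3, beaker4's own x axis and vertical above 3 rad and ((horizontal distance between beaker1_mouth and peg1 below 0.019 m and z of beaker1_mouth in the frame of peg1 below 0.005 m) or (horizontal distance between beaker1_mouth and peg2 below 0.019 m and z of beaker1_mouth in the frame of peg2 below 0.005 m) or (horizontal distance between beaker1_mouth and peg3 below 0.019 m and z of beaker1_mouth in the frame of peg3 below 0.005 m) or (horizontal distance between beaker1_mouth and peg4 below 0.019 m and z of beaker1_mouth in the frame of peg4 below 0.005 m)) and ((horizontal distance between beaker2_mouth and peg1 below 0.019 m and z of beaker2_mouth in the frame of peg1 below 0.005 m) or (horizontal distance between beaker2_mouth and peg2 below 0.019 m and z of beaker2_mouth in the frame of peg2 below 0.005 m) or (horizontal distance between beaker2_mouth and peg3 below 0.019 m and z of beaker2_mouth in the frame of peg3 below 0.005 m) or (horizontal distance between beaker2_mouth and peg4 below 0.019 m and z of beaker2_mouth in the frame of peg4 below 0.005 m)) and ((horizontal distance between beaker3_mouth and peg1 below 0.019 m and z of beaker3_mouth in the frame of peg1 below 0.005 m) or (horizontal distance between beaker3_mouth and peg2 below 0.019 m and z of beaker3_mouth in the frame of peg2 below 0.005 m) or (horizontal distance between beaker3_mouth and peg3 below 0.019 m and z of beaker3_mouth in the frame of peg3 below 0.005 m) or (horizontal distance between beaker3_mouth and peg4 below 0.019 m and z of beaker3_mouth in the frame of peg4 below 0.005 m)) and ((horizontal distance between beaker4_mouth and peg1 below 0.019 m and z of beaker4_mouth in the frame of peg1 below 0.005 m) or (horizontal distance between beaker4_mouth and peg2 below 0.019 m and z of beaker4_mouth in the frame of peg2 below 0.005 m) or (horizontal distance between beaker4_mouth and peg3 below 0.019 m and z of beaker4_mouth in the frame of peg3 below 0.005 m) or (horizontal distance between beaker4_mouth and peg4 below 0.019 m and z of beaker4_mouth in the frame of peg4 below 0.005 m)) and x of tape1 in the frame of tray between -0.092 and 0.092 m and y of tape1 in the frame of tray between -0.062 and 0.062 m and height (world z) of each of tape1, tape2, tape3, tape4 below 0.07 m and x of tape2 in the frame of tray between -0.092 and 0.092 m and y of tape2 in the frame of tray between -0.062 and 0.062 m and x of tape3 in the frame of tray between -0.092 and 0.092 m and y of tape3 in the frame of tray between -0.062 and 0.062 m and x of tape4 in the frame of tray between -0.092 and 0.092 m and y of tape4 in the frame of tray between -0.062 and 0.062 m), for 0.3 s.
2. the start button is pressed fully down (value of joint start above 0.0052 m), for 0.05 s.
At the end, for the whole second after the job is handed in: Every beaker present is mouth down (within 8 degrees) over a peg, the centre of its mouth within 19 mm of the peg's axis and its rim within 5 mm of the rack's base; every tape roll present is inside the tray and at rest; the button is up again (under 1.5 mm) (all of step 1 and linear speed of each of tape1, tape2, tape3, tape4 below 0.02 m/s and value of joint start below 0.0015 m); the robot touches nothing.
Of beaker1, beaker2, beaker3, beaker4 only 3 to 4 are there at a start; the rules pass over those that are not, and their reading is None.
Of tape1, tape2, tape3, tape4 only 1 to 2 are there at a start; the rules pass over those that are not, and their reading is None.
At some moment in a run one of beaker1, beaker2, beaker3, beaker4 may be knocked a few centimetres aside while the robot is not near it.
It also fails if it takes over 210 s, if anything falls off the work surface, if the arm or the gripper's body presses on something with over 40 N, if the wrist force passes 120 N, or if a joint passes its speed limit or range.

## Robot

A 6-joint arm with a two-finger parallel gripper is mounted at the origin on the work surface. World frame = base frame: x ahead of the robot, y to its left, z up, the work surface at z = 0. Lengths are in m, angles in rad, forces in N, time in s.
With the tool pointing down it reaches from about 0.25 to 0.775 m from the base axis. Payload 4 kg.
Tool frame: the origin (TCP) lies on the centre line of the jaws, within the pads' length; the fingertips stand robot.tips_ahead ahead of it and the grasp point (between the pads) lies 8 mm behind it (robot.tips_ahead is the distance from the TCP to the fingertips, in m); z points along the fingers, y is the line along which they close (so a half turn about z gives the same grasp; the last joint's range is limited). The gripper opens to 94 mm and grips with 3 to 60 N. Pads are 16 mm wide; open, the fingers measure 119 mm over their backs; the gripper's body (75 mm by 177 mm) begins 78 mm behind the grasp point.
Start: joints at [-1.277, 0.087, 1.371, -0, 1.684, -0.103], TCP at [0.213, -0.507, 0.179] pointing down, gripper open.
Joint ranges: [-3.1, 3.1], [-0.76, 2.03], [0.27, 2.55], [-1.08, 4.22], [0.17, 2.65], [-2.57, 2.57]. Speed limits (rad/s): [2.79, 2.79, 3.14, 3.14, 3.14, 3.14].

## Interface

Orientations are given as [roll, pitch, yaw] about the fixed x, y, z axes, in that order (R = Rz(yaw) Ry(pitch) Rx(roll)).
In Python, from bench import robot, snapshot, close_job, spotter gives the robot as it stands. The module is installed in compiled form; this text tells all that it offers.
- The arm moves only by the tool servo_tool, never from a script. Its argument "commands" is one flat list of numbers, 7 for each row, row after row: the shift along the tool's x, y, z in m, then the turn, a rotation vector about the tool's x, y, z in degrees, then the finger opening in m, from 0 to 0.094. In form: [x, y, z, ax, ay, az, grip, x, y, z, ax, ay, az, grip, ...]. A call has 1 to 10 rows; each row is the pose to reach, as a shift and turn from the pose commanded when the call began, along the tool's axes at that moment; what a row does not reach only later rows make up. A row lasts 1/8 s, in which the tool goes at most 62.5 mm and 10.7 degrees, less where a joint would pass 70% of its speed; a pose out of reach is approached as far as the arm can. A call with a gripper value outside its range is refused whole. The fingers move at their own pace and stop on an object; the grip force is fixed at half the most. Time passes only in rows, so rows that repeat a pose let the fingers close. It gives the time, the measured TCP pose, the force, the opening and the grip force at its end, in the units of the state.
- robot.get_obs(): the state, without advancing time (a new reading comes with each control period).
- snapshot(name): name is "scene" or "side" or "wrist"; returns a dict with "img" (384x512x3 uint8, blue, green, red), "camera_matrix" (3x3 intrinsics, pixels), "extrinsics" (4x4, takes a point from camera to world coordinates); the wrist camera has in their place "hand_eye" (4x4, takes a point from camera to tool coordinates, whose origin is the TCP and whose axes are the flange's). Camera axes: x right, y down, z forward; pixel columns grow to the right and rows downward; lengths in m; the calibration is good to about 2 mm. The wrist camera is an equidistant fisheye: a pixel r from the principal point sees the ray r / f radians off the axis. A picture is of the moment at which its call begins: read the wrist's pose just before it. There is no depth.
- close_job(): hands the job in; it is judged then, once.
Trained networks look in a picture, given as the dict that the camera call returned (one of the last four; its "shot" number tells which), for a name from the list of things; names that differ only in an ending like _2 or _b are one class to them, and where a whole thing is asked for, a point or a joint stands for the part that bears it (a point fixed in the world has none). Each returns a list of dicts, best first, with "conf" (0 to 1); they miss things now and then, are a little off and sometimes report something else, mostly with a low value. They report only what shows in the picture. A call takes as long as a camera call. They do not tell look-alikes from the thing itself.
- spotter.trace(name, picture): "region" (384x512 bool, what is visible of it) and "box" ([left, top, width, height] in pixels, round what is visible of it).
The state is a dict: "time": time; "joint_positions": joint angles; "qvel": joint speeds; "joint_torque": joint torques, N m; "tool_pos": TCP position; "ee_rot": TCP orientation; "wrist_force": force on the tool from outside, world axes, zero at the start; "wrist_torque": the same for the moment, N m; "width": finger opening in m; "finger_force": force on a finger pad.
Only numpy, scipy, OpenCV 4.12 (cv2) and the standard library are available. Lean on these libraries where they do the work, as an engineer would, in place of code of your own. Each camera call takes 0.05 s, during which the arm holds its last target. There are 200 camera calls.

## Working session

There is one attempt and no reset: what is moved stays moved. The work goes in short steps, Python scripts to look and compute and a tool call to move; the robot and the scene stay as the last step left them, time stands still between calls to the robot, and variables do not carry over. Pictures are saved under pics/ and viewed, at most 14 in all, crops included, and the job is handed in when it is done.

Besides the shell and the picture viewer there is one more tool, called as name(argument=value, ...) on one line, values as JSON. servo_tool: Moves the arm, as the interface text tells. Its arguments: {"type":"object","properties":{"commands":{"type":"array","items":{"type":"number"}}},"required":["commands"]}

```bash
mkdir -p pics; ls; cat > h.py <<'E'
import numpy as np, cv2, pickle
from bench import robot, snapshot, close_job, spotter
E
python3 - <<'E'
from h import *
o=robot.get_obs(); print(o, robot.tips_ahead)
for n in ["scene","side"]:
    s=snapshot(n); cv2.imwrite(f"pics/{n}0.png",s["img"]); print(n,s["camera_matrix"].tolist(),np.round(s["extrinsics"],4).tolist())
    for t in ["beaker1","tape1","rack","tray","start_top"]:
        for d in spotter.trace(t,s): print(t,round(d["conf"],2),d["box"])
E
```

```text
pics
{'time': 0.0, 'joint_positions': array([-1.27712836e+00,  8.79120982e-02,  1.37222297e+00, -2.03460401e-05,
        1.68359828e+00, -1.03088680e-01]), 'qvel': array([-9.67315238e-04, -4.66143455e-05, -1.00339095e-04, -1.28716410e-03,
       -7.59339657e-04, -1.85175464e-04]), 'joint_torque': array([ 2.40994952e-03, -3.40182459e+01, -3.02423108e+01,  7.17304135e-02,
        3.30459606e-02, -1.84175351e-04]), 'tool_pos': array([ 0.21235579, -0.50670067,  0.17764356]), 'ee_rot': array([-3.13946124e+00, -2.00176196e-04,  3.96754165e-01]), 'wrist_force': array([-0.33745077, -0.31192736, -0.01949054]), 'wrist_torque': array([-0.02554719, -0.0363244 ,  0.02461096]), 'finger_force': 0.0, 'width': 0.0939520531978224} 0.011
scene [[404.31363965956746, 0.0, 262.5344397660792], [0.0, 404.31363965956746, 188.78863000943574], [0.0, 0.0, 1.0]] [[-0.4508, 0.5826, -0.6763, 1.2941], [0.8926, 0.2847, -0.3497, 0.3266], [-0.0112, -0.7613, -0.6483, 0.8699], [0.0, 0.0, 0.0, 1.0]]
beaker1 0.94 [148.2, 184.9, 32.6, 31.0]
beaker1 0.89 [206.7, 139.9, 28.3, 29.8]
beaker1 0.85 [116.1, 170.2, 38.2, 25.0]
bea
[... 514 characters left out ...]
027224], [0.0, 0.0, 1.0]] [[0.9926, -0.0944, 0.0762, 0.415], [-0.1203, -0.6868, 0.7168, -1.1159], [-0.0153, -0.7207, -0.6931, 1.0602], [0.0, 0.0, 0.0, 1.0]]
beaker1 0.98 [278.2, 197.8, 24.0, 31.3]
beaker1 0.87 [179.8, 252.7, 38.5, 29.3]
beaker1 0.8 [228.2, 201.8, 15.5, 33.7]
beaker1 0.73 [282.5, 287.4, 26.9, 43.4]
beaker1 0.72 [177.9, 210.4, 36.2, 28.4]
beaker1 0.6 [286.3, 242.5, 22.1, 36.6]
beaker1 0.55 [234.9, 247.8, 18.2, 40.6]
tape1 0.66 [229.8, 122.6, 20.4, 14.3]
tape1 0.52 [270.2, 135.0, 18.5, 18.6]
tape1 0.27 [230.9, 114.1, 58.0, 52.8]
rack 0.74 [229.7, 112.8, 60.3, 54.3]
tray 0.73 [229.5, 113.6, 59.5, 50.2]
tray 0.56 [233.5, 167.9, 61.4, 36.6]
start_top 0.44 [302.5, 164.7, 13.7, 7.2]
```

```bash
python3 - <<'E'
import cv2
a=cv2.imread("pics/scene0.png")[120:320,90:420];b=cv2.imread("pics/side0.png")[100:350,130:360]
cv2.imwrite("pics/sceneC.png",cv2.resize(a,None,fx=2.4,fy=2.4,interpolation=2))
cv2.imwrite("pics/sideC.png",cv2.resize(b,None,fx=2.4,fy=2.4,interpolation=2))
E
```

```text
(no output)
```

View pics/sceneC.png

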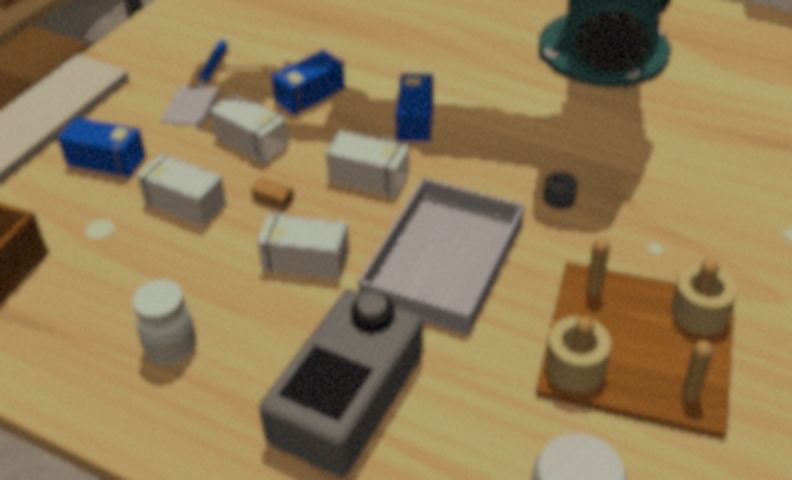

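View pics/sideC.png

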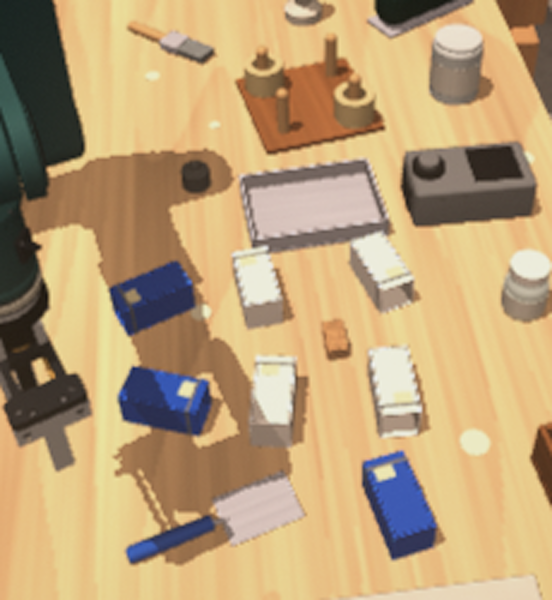

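The scene view shows four white beakers lying at crop (182,188), (250,127), (368,162), (304,245). There are three blue look-alikes, the tray at (445,255), and the button at (372,308). Two tapes stand on opposite pegs at (578,355) and (704,300). The side view agrees with this.

```bash
cat >> h.py <<'E'
from scipy.spatial.transform import Rotation as Rn
def ray(s,uv,T=None):
    K=s["camera_matrix"]; uv=np.asarray(uv,float)
    if "extrinsics" in s:
        d=np.linalg.inv(K)@np.r_[uv,1]; E=s["extrinsics"]
    else:
        v=(uv-[K[0,2],K[1,2]])/[K[0,0],K[1,1]]; th=np.hypot(*v); d=np.r_[v/max(th,1e-9)*np.sin(th),np.cos(th)]; E=T@s["hand_eye"]
    d=E[:3,:3]@d; return E[:3,3],d/np.linalg.norm(d)
def onz(s,uv,z,T=None):
    o,d=ray(s,uv,T); return o+d*(z-o[2])/d[2]
def tri(rs):
    A=0;b=0
    for o,d in rs:
        P=np.eye(3)-np.outer(d,d);A=A+P;b=b+P@o
    x=np.linalg.solve(A,b); return x,max(np.linalg.norm((np.eye(3)-np.outer(d,d))@(x-o)) for o,d in rs)
def tool():
    o=robot.get_obs();T=np.eye(4);T[:3,:3]=Rn.from_euler("xyz",o["ee_rot"]).as_matrix();T[:3,3]=o["tool_pos"];return T
def cen(r):
    ys,xs=np.nonzero(r);return np.array([xs.mean(),ys.mean()])
def proj(s,p,T=None):
    E=s["extrinsics"] if "extrinsics" in s else T@s["hand_eye"]
    K=s["camera_matrix"];c=(np.linalg.inv(E)@np.r_[p,1])[:3]
    if "extrinsics" in s: q=K@c;return q[:2]/q[2]
    r=np.hypot(c[0],c[1]);th=np.arctan2(r,c[2]);return np.array([K[0,2]+K[0,0]*th*c[0]/r,K[1,2]+K[1,1]*th*c[1]/r])
E
python3 - <<'E'
from h import *
S={n:snapshot(n) for n in ["scene","side"]}
for t,z in [("beaker1",.025),("tape1",.03),("rack",.012),("tray",.02),("start_top",.075)]:
  for n,s in S.items():
    for d in spotter.trace(t,s):
        c=cen(d["region"]);m=s["img"][d["region"]].mean(0); print(t,n,round(d["conf"],2),c.round(),"rect",onz(s,c,z).round(3)[:2],"bgr",m.round())
T=tool();w=snapshot("wrist");cv2.imwrite("pics/w0.png",w["img"]);print(w["camera_matrix"].tolist(),w["hand_eye"].round(4).tolist())
E
```

```text
beaker1 scene 0.96 [218. 153.] rect [ 0.307 -0.361] bgr [90. 57. 39.]
beaker1 scene 0.94 [243. 188.] rect [ 0.436 -0.188] bgr [113. 130. 136.]
beaker1 scene 0.92 [165. 199.] rect [ 0.589 -0.383] bgr [113. 129. 135.]
beaker1 scene 0.89 [216. 222.] rect [ 0.606 -0.185] bgr [115. 133. 140.]
beaker1 scene 0.63 [132. 180.] rect [ 0.563 -0.538] bgr [103.  64.  42.]
beaker1 scene 0.57 [194. 173.] rect [ 0.439 -0.378] bgr [112. 129. 135.]
beaker1 scene 0.55 [263. 164.] rect [ 0.295 -0.188] bgr [83. 52. 36.]
beaker1 side 0.94 [243. 267.] rect [ 0.442 -0.376] bgr [162. 183. 195.]
beaker1 side 0.83 [289. 213.] rect [ 0.611 -0.181] bgr [166. 186. 197.]
beaker1 side 0.82 [237. 220.] rect [ 0.44  -0.188] bgr [174. 193. 203.]
beaker1 side 0.77 [199. 267.] rect [ 0.312 -0.358] bgr [116.  72.  62.]
beaker1 side 0.66 [294. 263.] rect [ 0.592 -0.382] bgr [182. 202. 210.]
beaker1 side 0.61 [194. 224.] rect [ 0.298 -0.187] bgr [90. 58. 54.]
beaker1 side 0.57 [296. 310.] rect [ 0.569 -0.535] bgr [145.  90.  75.]
tape1 scene 0.82 [383. 245.] rect [0.484 0.276] bgr [ 67. 106. 126.]
tape1 scene 0.7 [358. 265
[... 279 characters left out ...]
ect [0.566 0.234] bgr [ 36.  81. 125.]
rack side 0.61 [257. 144.] rect [0.553 0.216] bgr [ 59. 101. 161.]
tray scene 0.94 [275. 225.] rect [ 0.537 -0.026] bgr [118. 125. 135.]
tray side 0.8 [260. 186.] rect [ 0.534 -0.033] bgr [152. 160. 179.]
start_top scene 0.67 [245. 247.] rect [ 0.693 -0.039] bgr [84. 92. 98.]
start_top side 0.69 [237. 220.] rect [ 0.438 -0.233] bgr [175. 194. 204.]
start_top side 0.52 [309. 167.] rect [ 0.708 -0.022] bgr [ 87.  97. 110.]
[[297.3186396354542, 0.0, 251.51822793552202], [0.0, 297.3186396354542, 191.71558206732865], [0.0, 0.0, 1.0]] [[0.0003, -0.9575, -0.2885, 0.0855], [1.0, 0.0003, 0.0001, -0.0004], [-0.0001, -0.2885, 0.9575, -0.207], [0.0, 0.0, 0.0, 1.0]]
```

servo_tool(commands=[0.32,-0.145,-0.12,0,0,0,0.094,0.32,-0.145,-0.12,0,0,0,0.094,0.32,-0.145,-0.12,0,0,0,0.094,0.32,-0.145,-0.12,0,0,0,0.094,0.32,-0.145,-0.12,0,0,0,0.094,0.32,-0.145,-0.12,0,0,0,0.094,0.32,-0.145,-0.12,0,0,0,0.094,0.32,-0.145,-0.12,0,0,0,0.094])

```text
time: 2.25
tool_pos: [0.4513, -0.2501, 0.2984]
ee_rot: [-3.141, 0.001, 0.397]
wrist_force: [-1.3, -0.6, 0.3]
width: 0.094
finger_force: 0.0
```

```bash
cat >> h.py <<'E'
def look(name,f=None):
    T=tool();w=snapshot("wrist")
    if f: cv2.imwrite(f"pics/{f}.png",w["img"])
    return T,w
def plan(pts,T=None):
    "pts: (pos,R) world targets; prints shift + rotvec deg in present tool axes"
    T=tool() if T is None else T
    for p,R in pts:
        v=T[:3,:3].T@(np.array(p)-T[:3,3]); r=Rn.from_matrix(T[:3,:3].T@R).as_rotvec(degrees=True)
        print("plan",v.round(4).tolist(),r.round(1).tolist(),"rows",int(np.ceil(max(np.linalg.norm(v)/.0625,np.linalg.norm(r)/10.7))))
def down(yaw): return Rn.from_euler("xyz",[np.pi,0,yaw]).as_matrix()
E
python3 - <<'E'
from h import *
T,w=look("wrist","w1");o=robot.get_obs();print(T.round(3).tolist(),o["joint_positions"].round(3),o["time"])
for t,z in [("beaker1",.05),("tray",.034),("start_top",.075)]:
    for d in spotter.trace(t,w):
        c=cen(d["region"]);print(t,round(d["conf"],2),c.round(),onz(w,c,z,T).round(3)[:2],w["img"][d["region"]].mean(0).round())
E
```

```text
[[0.922, 0.387, -0.001, 0.451], [0.387, -0.922, -0.0, -0.25], [-0.001, -0.0, -1.0, 0.298], [0.0, 0.0, 0.0, 1.0]] [-6.170e-01  1.900e-02  1.207e+00 -1.000e-03  1.916e+00  5.580e-01] 2.3
beaker1 0.91 [317. 190.] [ 0.448 -0.367] [162. 172. 171.]
beaker1 0.87 [357. 111.] [ 0.591 -0.372] [154. 165. 165.]
beaker1 0.85 [418. 161.] [ 0.566 -0.516] [135.  86.  59.]
beaker1 0.83 [250.  50.] [ 0.607 -0.182] [117. 131. 141.]
beaker1 0.75 [187. 219.] [ 0.318 -0.189] [123.  86.  68.]
beaker1 0.73 [277. 251.] [ 0.322 -0.351] [125.  86.  66.]
beaker1 0.62 [212. 149.] [ 0.443 -0.187] [163. 172. 170.]
tray 0.95 [150.  63.] [ 0.535 -0.037] [118. 124. 132.]
tray 0.43 [52. 34.] [0.535 0.182] [ 52.  88. 131.]
```

View pics/w1.png

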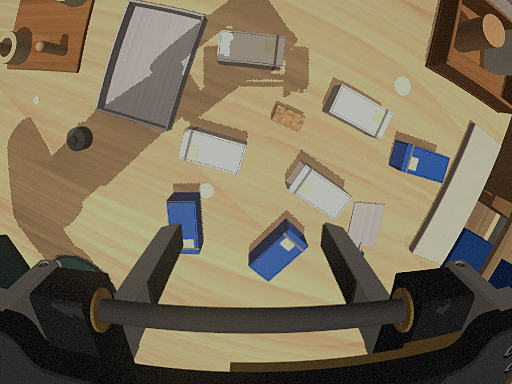

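The wrist view shows the white beakers at (212,149), (250,50), (357,111) and (317,190). The three blue ones are at (187,219), (277,251) and (418,161), and the tray is at (150,63). I'll zoom in on the beakers to find the mouth ends.

```bash
python3 - <<'E'
import cv2
b=cv2.imread("pics/w1.png")[15:225,170:400]
cv2.imwrite("pics/w1C.png",cv2.resize(b,None,fx=2.8,fy=2.8,interpolation=2))
E
```

```text
(no output)
```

View pics/w1C.png

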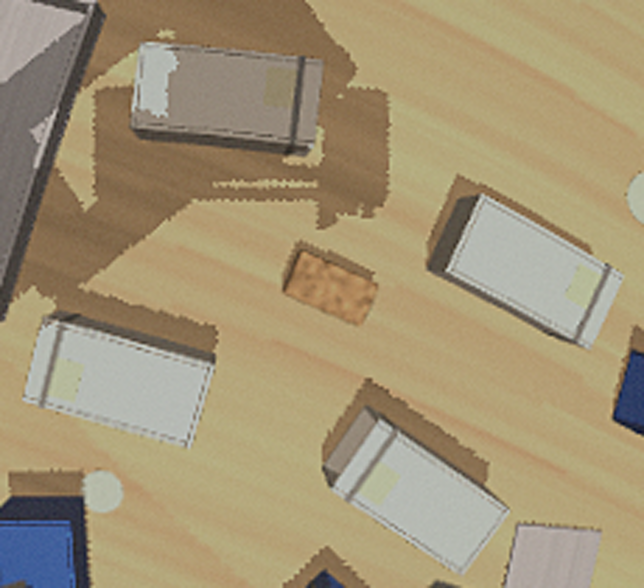

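Mouth ends in the crop: A (119,381) left, B (228,95) right, C (533,270) lower right, D (420,495) upper left. This agrees with the static views.

```bash
python3 - <<'E'
from h import *
w={}; 
T=tool();w=snapshot("wrist")
P={"A":[(45,318),(24,400),(188,446),(214,360)],"B":[(321,60),(316,148),(133,128),(142,42)],"C":[(620,272),(588,347),(445,272),(482,195)],"D":[(380,418),(332,488),(462,570),(508,510)]}
B={}
for k,v in P.items():
    q=np.array([onz(w,np.array(p)/2.8+[170,15],.05,T)[:2] for p in v])
    m=(q[0]+q[1])/2;b=(q[2]+q[3])/2;d=m-b;B[k]=(((m+b)/2).round(4).tolist(),float(np.arctan2(d[1],d[0])))
    print(k,B[k],"len",np.linalg.norm(d).round(3),"w",np.linalg.norm(q[0]-q[1]).round(3))
pickle.dump(B,open("B.pkl","wb"))
d=spotter.trace("tray",w)[0]["region"].astype(np.uint8)
c=cv2.findContours(d,0,1)[0];c=max(c,key=len)
q=np.array([onz(w,p[0],.034,T)[:2] for p in c],np.float32);print("tray",cv2.minAreaRect(q))
plan([([.42,.13,.30],down(1.9))])
E
```

```text
A ([0.4396, -0.1878], 1.6927498618389427) len 0.097 w 0.048
B ([0.61, -0.1837], -1.2870651365539003) len 0.098 w 0.05
C ([0.5911, -0.3805], -1.5810695305523579) len 0.097 w 0.049
D ([0.4443, -0.3756], 1.3894448493719789) len 0.097 w 0.049
tray ((0.5350434184074402, -0.030888520181179047), (0.20240117609500885, 0.1511954367160797), 3.6994616985321045)
plan [0.1179, -0.3634, -0.0015] [-0.1, -0.0, -86.3] rows 9
```

servo_tool(commands=[0.118,-0.363,0,0,0,-86,0.094,0.118,-0.363,0,0,0,-86,0.094,0.118,-0.363,0,0,0,-86,0.094,0.118,-0.363,0,0,0,-86,0.094,0.118,-0.363,0,0,0,-86,0.094,0.118,-0.363,0,0,0,-86,0.094,0.118,-0.363,0,0,0,-86,0.094,0.118,-0.363,0,0,0,-86,0.094,0.118,-0.363,0,0,0,-86,0.094,0.118,-0.363,0,0,0,-86,0.094])

```text
time: 3.8
tool_pos: [0.4203, 0.13, 0.2987]
ee_rot: [-3.142, 0.0, 1.894]
wrist_force: [0.1, -0.1, 0.5]
width: 0.094
finger_force: 0.0
```

```bash
python3 - <<'E'
from h import *
T,w=look("wrist","w2");o=robot.get_obs();print(T.round(3).tolist(),o["joint_positions"].round(3),o["time"])
for t,z in [("tape1",.06),("rack",.012),("tray",.034),("start_top",.075)]:
    for d in spotter.trace(t,w):
        c=cen(d["region"]);print(t,round(d["conf"],2),c.round(),onz(w,c,z,T).round(3)[:2],d["box"])
cv2.imwrite("pics/w2b.png",cv2.resize(w["img"],None,fx=1.5,fy=1.5,interpolation=2))
E
```

```text
[[-0.318, 0.948, -0.0, 0.42], [0.948, 0.318, -0.0, 0.13], [-0.0, -0.0, -1.0, 0.299], [0.0, 0.0, 0.0, 1.0]] [ 0.171 -0.15   1.366 -0.     1.926 -0.153] 3.85
tape1 0.77 [374. 173.] [0.615 0.178] [351.5, 152.9, 43.9, 40.3]
tape1 0.64 [324.  86.] [0.487 0.275] [306.5, 67.9, 44.9, 38.3]
tape1 0.45 [196. 357.] [ 0.443 -0.313] [176.9, 342.7, 38.6, 27.9]
rack 0.78 [342. 129.] [0.551 0.225] [278.9, 64.6, 129.1, 122.9]
tray 0.91 [277. 254.] [ 0.52 -0.02] [224.6, 205.1, 108.2, 92.6]
start_top 0.7 [342. 129.] [0.531 0.223] [280.8, 61.8, 128.9, 126.3]
```

View pics/w2b.png

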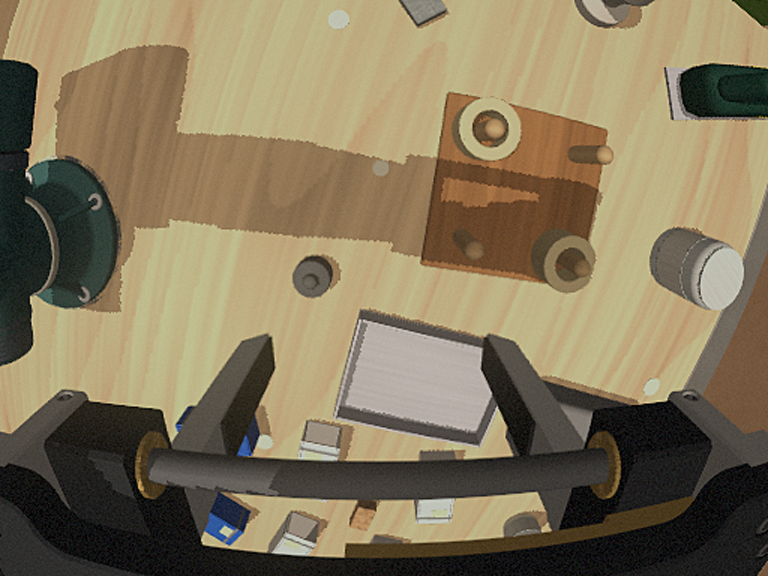

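The rack view shows peg tops at about (495,129), (605,155), (474,250) and (582,268). Tape rings are centred at (488,128) and (563,262), and rack corners at (447,93), (607,130) and (421,264).

```bash
python3 - <<'E'
from h import *
T=tool();w=snapshot("wrist")
f=lambda p,z:onz(w,np.array(p)/1.5,z,T)[:2].round(4)
pk=[(495,129),(605,155),(582,268),(474,250)]
g=np.array([f(p,.092) for p in pk]);print("pegs",g.tolist())
print("corners",[f(p,.012).tolist() for p in [(447,93),(607,130),(421,264)]])
print("tapes",[f(p,.06).tolist() for p in [(488,128),(563,262)]])
print("tray",[f(p,.034).tolist() for p in [(361,311),(497,337),(335,417),(480,445)]])
# best-fit square
c=g.mean(0);s=np.array([[-1,1],[1,1],[1,-1],[-1,-1]])*.06  # order in rack frame guess
z=((g-c)[:,0]+1j*(g-c)[:,1])/(s[:,0]+1j*s[:,1]);a=z.mean();print("c",c,"ang",np.degrees(np.angle(a)),"scale",abs(a))
r=np.exp(1j*np.angle(a));pg=[[float(c[0]+(r*(x+1j*y)).real),float(c[1]+(r*(x+1j*y)).imag)] for x,y in s];print(np.round(pg,4).tolist())
pickle.dump(pg,open("P.pkl","wb"))
# check in static views (z height check by triangulation of tape centres)
S={n:snapshot(n) for n in ["scene","side"]}
for p in pg:
    print([proj(s_,[*p,.092]).round(0).tolist() for s_ in S.values()])
for n,s_ in S.items():
    im=s_["img"].copy()
    for p in pg: cv2.line(im,*[tuple(int(round(x)) for x in proj(s_,[*p,zz])) for zz in (.012,.094)],(0,0,255),1)
    cv2.imwrite(f"pics/chk_{n}.png",cv2.resize(im[100:320,220:420],None,fx=3,fy=2.7,interpolation=2))
a=cv2.imread("pics/chk_scene.png");b=cv2.imread("pics/chk_side.png");cv2.imwrite("pics/chk.png",cv2.resize(np.vstack([a[300:600],b[0:300]]),(600,600)))
E
```

```text
pegs [[0.4883, 0.274], [0.605, 0.2967], [0.6268, 0.1803], [0.5099, 0.1585]]
corners [[0.4427, 0.3047], [0.6376, 0.3428], [0.4799, 0.1127]]
tapes [[0.4885, 0.2771], [0.6194, 0.1762]]
tray [[0.431, 0.0444], [0.5925, 0.0639], [0.4435, -0.1011], [0.6382, -0.0865]]
c [0.5575   0.227375] ang 10.693209473747523 scale 0.9869299075218622
[[0.4874, 0.2752], [0.6053, 0.2975], [0.6276, 0.1795], [0.5097, 0.1573]]
[[386.0, 230.0], [239.0, 120.0]]
[[383.0, 264.0], [268.0, 114.0]]
[[334.0, 254.0], [278.0, 131.0]]
[[341.0, 221.0], [247.0, 138.0]]
```

View pics/chk.png

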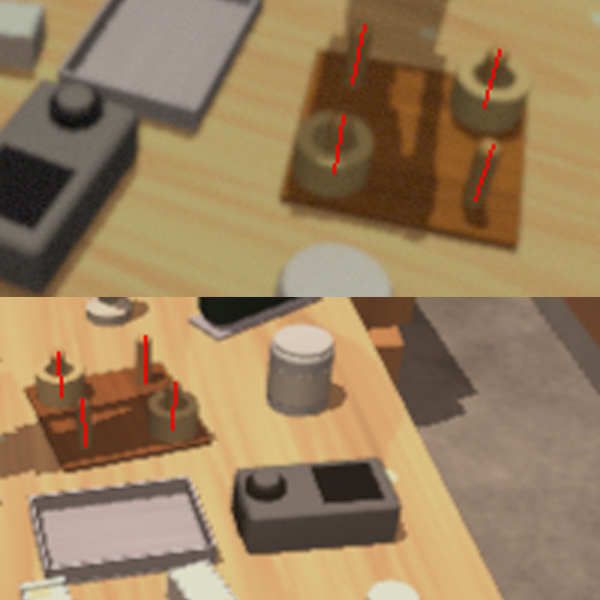

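```bash
python3 - <<'E'
from h import *
P=pickle.load(open("P.pkl","rb"));T=tool();R=down(1.894)
plan([([*P[0],.17],R),([*P[0],.036],R),([*P[0],.15],R)])
E
```

```text
plan [0.1156, 0.1101, 0.1287] [-0.0, 0.0, 0.2] rows 4
plan [0.1156, 0.1101, 0.2627] [-0.0, 0.0, 0.2] rows 5
plan [0.1156, 0.1101, 0.1487] [-0.0, 0.0, 0.2] rows 4
```

servo_tool(commands=[0.116,0.11,0.129,0,0,0,0.094,0.116,0.11,0.129,0,0,0,0.094,0.116,0.11,0.129,0,0,0,0.094,0.116,0.11,0.129,0,0,0,0.094,0.116,0.11,0.129,0,0,0,0.094,0.116,0.11,0.263,0,0,0,0.094,0.116,0.11,0.263,0,0,0,0.094,0.116,0.11,0.263,0,0,0,0.094,0.116,0.11,0.263,0,0,0,0.05,0.116,0.11,0.263,0,0,0,0.05])

```text
time: 5.45
tool_pos: [0.49, 0.2766, 0.0402]
ee_rot: [3.134, -0.001, 1.897]
wrist_force: [-0.1, 0.2, 0.7]
width: 0.0774
finger_force: 0.0
```

servo_tool(commands=[0,0,0,0,0,0,0.05,0,0,0,0,0,0,0.05,0,0,0,0,0,0,0.05,0,0,-0.13,0,0,0,0.05,0,0,-0.13,0,0,0,0.05,0,0,-0.13,0,0,0,0.05])

```text
time: 6.2
tool_pos: [0.4902, 0.2772, 0.1727]
ee_rot: [3.129, -0.001, 1.898]
wrist_force: [-0.3, -0.2, -0.0]
width: 0.0498
finger_force: 0.0
```

```bash
python3 - <<'E'
from h import *
T=tool();R=down(3.2);o=robot.get_obs();print(o["width"],o["finger_force"],o["joint_positions"].round(3))
plan([([.583,-.024,.16],R),([.583,-.024,.032],R)])
E
```

```text
0.04979797446843766 0.0 [ 0.414  0.107  1.361 -0.     1.661  0.087]
plan [-0.315, -0.0091, 0.0123] [0.6, 0.4, -74.6] rows 7
plan [-0.3152, -0.0107, 0.1403] [0.6, 0.4, -74.6] rows 7
```

```bash
python3 - <<'E'
from h import *
T,w=look("wrist","w3");s=snapshot("scene")
cv2.imwrite("pics/w3.png",np.hstack([w["img"][:300],cv2.resize(s["img"][200:320,300:420],(300,300))]))
E
```

```text
(no output)
```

View pics/w3.png

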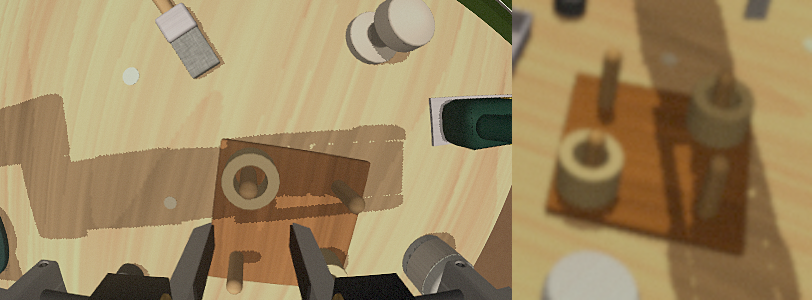

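The tape is still on its peg at (250,182), roughly under the tool axis, so the grasp slipped or closed too late. I'll retry in stages.

servo_tool(commands=[0,0,0,0,0,0,0.094,0,0,0,0,0,0,0.094,0,0,0,0,0,0,0.094,0,0,0.14,0,0,0,0.094,0,0,0.14,0,0,0,0.094,0,0,0.14,0,0,0,0.094,0,0,0.14,0,0,0,0.094])

```text
time: 7.18
tool_pos: [0.4869, 0.2756, 0.0255]
ee_rot: [-3.14, 0.0, 1.898]
wrist_force: [-0.2, -0.1, 0.8]
width: 0.0943
finger_force: 0.0
```

servo_tool(commands=[0,0,0,0,0,0,0.03,0,0,0,0,0,0,0.03,0,0,0,0,0,0,0.03,0,0,0,0,0,0,0.03,0,0,0,0,0,0,0.03,0,0,0,0,0,0,0.03])

```text
time: 7.92
tool_pos: [0.4884, 0.2762, 0.0273]
ee_rot: [3.138, -0.0, 1.898]
wrist_force: [0.9, 1.1, 5.6]
width: 0.0639
finger_force: 30.0
```

servo_tool(commands=[0,0,-0.03,0,0,0,0.03,0,0,-0.06,0,0,0,0.03,0,0,-0.1,0,0,0,0.03,0,0,-0.14,0,0,0,0.03,0,0,-0.14,0,0,0,0.03,0,0,-0.14,0,0,0,0.03])

```text
time: 8.68
tool_pos: [0.4861, 0.2752, 0.1638]
ee_rot: [-3.138, 0.0, 1.898]
wrist_force: [-0.6, -0.2, -0.9]
width: 0.0639
finger_force: 30.0
```

```bash
python3 - <<'E'
from h import *
R=down(3.2);o=robot.get_obs();print(o["width"],o["finger_force"],o["joint_positions"].round(3))
plan([([.583,-.024,.15],R),([.583,-.024,.021],R)])
E
```

```text
0.06389775193468837 29.99038428068161 [ 0.414  0.113  1.373 -0.     1.66   0.087]
plan [-0.3145, -0.0043, 0.0139] [-0.2, -0.1, -74.6] rows 7
plan [-0.3144, -0.0039, 0.1429] [-0.2, -0.1, -74.6] rows 7
```

servo_tool(commands=[-0.315,-0.004,0.014,0,0,-75,0.03,-0.315,-0.004,0.014,0,0,-75,0.03,-0.315,-0.004,0.014,0,0,-75,0.03,-0.315,-0.004,0.014,0,0,-75,0.03,-0.315,-0.004,0.014,0,0,-75,0.03,-0.315,-0.004,0.014,0,0,-75,0.03,-0.315,-0.004,0.014,0,0,-75,0.03,-0.315,-0.004,0.014,0,0,-75,0.03,-0.315,-0.004,0.14,0,0,-75,0.03,-0.315,-0.004,0.14,0,0,-75,0.03])

```text
time: 9.93
tool_pos: [0.5832, -0.0238, 0.0233]
ee_rot: [3.141, -0.002, -3.077]
wrist_force: [0.1, -0.8, -1.0]
width: 0.0638
finger_force: 30.0
```

servo_tool(commands=[0,0,0,0,0,0,0.03,0,0,0,0,0,0,0.03,0,0,0,0,0,0,0.08,0,0,0,0,0,0,0.08,0,0,0,0,0,0,0.08,0,0,-0.13,0,0,0,0.08,0,0,-0.13,0,0,0,0.08,0,0,-0.13,0,0,0,0.094,0,0,-0.13,0,0,0,0.094])

```text
time: 11.05
tool_pos: [0.5847, -0.0239, 0.1573]
ee_rot: [-3.141, 0.001, -3.076]
wrist_force: [0.7, 0.4, -1.3]
width: 0.0933
finger_force: 0.0
```

```bash
python3 - <<'E'
from h import *
P=pickle.load(open("P.pkl","rb"))
s=snapshot("scene");d=snapshot("side")
for x in (s,d):
    for r in spotter.trace("tape1",x): print(r["conf"],onz(x,cen(r["region"]),.03).round(3))
cv2.imwrite("pics/s4.png",np.hstack([cv2.resize(s["img"][150:320,220:420],(400,340)),cv2.resize(d["img"][90:260,180:380],(400,340))]))
R=down(1.894);plan([([*P[2],.17],R),([*P[2],.17-.145],R)])
E
```

```text
0.96 [ 0.582 -0.025  0.03 ]
0.76 [0.626 0.174 0.03 ]
0.46 [ 0.442 -0.186  0.03 ]
0.21 [ 0.446 -0.373  0.03 ]
0.72 [0.533 0.194 0.03 ]
0.55 [ 0.588 -0.025  0.03 ]
0.5 [0.631 0.179 0.03 ]
plan [-0.0574, 0.2, -0.0159] [-0.1, -0.3, 75.2] rows 8
plan [-0.0581, 0.1998, 0.129] [-0.1, -0.3, 75.2] rows 8
```

View pics/s4.png

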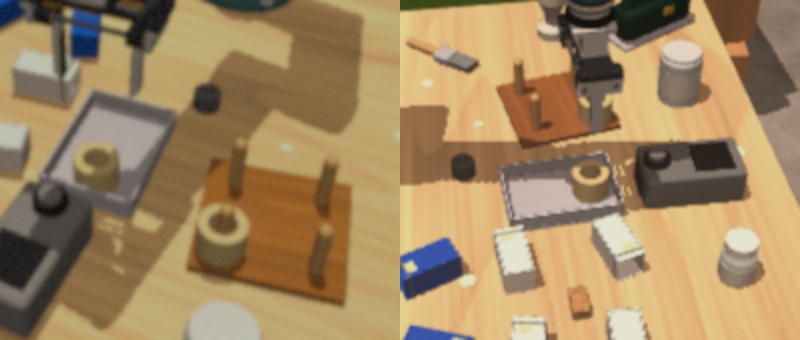

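The first roll now stands in the tray (right picture, (590,180)) and the second is still on the rack. I'll go for the second with the same yaw.

servo_tool(commands=[-0.057,0.2,-0.015,0,0,0,0.094,-0.057,0.2,-0.015,0,0,0,0.094,-0.057,0.2,-0.015,0,0,0,0.094,-0.057,0.2,-0.015,0,0,0,0.094,-0.057,0.2,-0.015,0,0,0,0.094,-0.057,0.2,0.13,0,0,0,0.094,-0.057,0.2,0.13,0,0,0,0.094,-0.057,0.2,0.13,0,0,0,0.094,-0.057,0.2,0.13,0,0,0,0.094])

```text
time: 12.38
tool_pos: [0.6276, 0.1777, 0.0257]
ee_rot: [-3.141, -0.003, -3.078]
wrist_force: [0.3, 0.5, 0.1]
width: 0.0941
finger_force: 0.0
```

servo_tool(commands=[0,0,0,0,0,0,0.03,0,0,0,0,0,0,0.03,0,0,0,0,0,0,0.03,0,0,0,0,0,0,0.03,0,0,0,0,0,0,0.03,0,0,-0.03,0,0,0,0.03,0,0,-0.07,0,0,0,0.03,0,0,-0.13,0,0,0,0.03,0,0,-0.13,0,0,0,0.03,0,0,-0.13,0,0,0,0.03])

```text
time: 13.62
tool_pos: [0.6279, 0.1796, 0.1559]
ee_rot: [3.141, -0.001, -3.076]
wrist_force: [-0.5, 0.1, -1.7]
width: 0.064
finger_force: 29.7
```

```bash
python3 - <<'E'
from h import *
o=robot.get_obs();print(o["width"],o["finger_force"],o["joint_positions"].round(3))
T=tool();plan([([.487,-.032,.15],T[:3,:3]),([.487,-.032,.02],T[:3,:3])])
E
```

```text
0.06401044119368651 29.702637093141675 [ 0.192  0.325  1.136  0.     1.683 -1.445]
plan [0.1544, -0.2019, 0.006] [0.0, 0.0, 0.0] rows 5
plan [0.1542, -0.2019, 0.136] [0.0, 0.0, 0.0] rows 5
```

servo_tool(commands=[0.154,-0.202,0,0,0,0,0.03,0.154,-0.202,0,0,0,0,0.03,0.154,-0.202,0,0,0,0,0.03,0.154,-0.202,0,0,0,0,0.03,0.154,-0.202,0,0,0,0,0.03,0.154,-0.202,0,0,0,0,0.03,0.154,-0.202,0.135,0,0,0,0.03,0.154,-0.202,0.135,0,0,0,0.03,0.154,-0.202,0.135,0,0,0,0.03,0.154,-0.202,0.135,0,0,0,0.03])

```text
time: 14.88
tool_pos: [0.4885, -0.0313, 0.022]
ee_rot: [3.141, -0.001, -3.075]
wrist_force: [0.2, -0.4, 0.4]
width: 0.0643
finger_force: 29.8
```

servo_tool(commands=[0,0,0,0,0,0,0.08,0,0,0,0,0,0,0.08,0,0,0,0,0,0,0.08,0,0,-0.18,0,0,0,0.08,0,0,-0.18,0,0,0,0.08,0,0,-0.18,0,0,0,0.08,0,0,-0.18,0,0,0,0.094,0,0,-0.18,0,0,0,0.094])

```text
time: 15.88
tool_pos: [0.4876, -0.0322, 0.2014]
ee_rot: [-3.142, -0.0, -3.077]
wrist_force: [-0.4, -0.5, -0.2]
width: 0.0935
finger_force: 0.0
```

```bash
python3 - <<'E'
from h import *
o=robot.get_obs();print(o["tool_pos"],o["joint_positions"].round(3))
for n in ("scene","side"):
    x=snapshot(n)
    for r in spotter.trace("tape1",x): print(n,r["conf"],onz(x,cen(r["region"]),.03).round(3))
    for r in spotter.trace("beaker1",x):
        if x["img"][r["region"]].mean(0)[2]>100: print("bk",r["conf"],onz(x,cen(r["region"]),.025).round(3)[:2])
E
```

```text
[ 0.48757661 -0.03224449  0.20143196] [-0.182 -0.053  1.469 -0.     1.726 -1.818]
scene 0.73 [ 0.487 -0.033  0.03 ]
scene 0.58 [ 0.584 -0.024  0.03 ]
bk 0.95 [ 0.588 -0.381]
bk 0.91 [ 0.607 -0.185]
bk 0.74 [ 0.463 -0.197]
bk 0.73 [ 0.44  -0.378]
side 0.59 [ 0.49  -0.034  0.03 ]
side 0.54 [ 0.589 -0.026  0.03 ]
side 0.31 [ 0.591 -0.385  0.03 ]
bk 0.91 [ 0.443 -0.377]
bk 0.69 [ 0.468 -0.191]
bk 0.66 [ 0.592 -0.381]
bk 0.62 [ 0.611 -0.182]
```

```bash
cat > kin.py <<'E'
import numpy as np
from scipy.spatial.transform import Rotation as Rn
from scipy.optimize import least_squares
D=[(.0879,1.3722,.5464,.1776),(.019,1.207,.5127,.2984),(-.150,1.366,.4362,.2987),(.113,1.373,.5557,.1638),(.325,1.136,.6506,.1559),(-.053,1.469,.4853,.2014),(.414*0+.107,1.361,np.sqrt(.4902**2+.2772**2-.0573**2),.1727)]
def f(p):
    a,L1,L2,h,e=p
    return [x for j2,j3,r,z in D for x in (a+L1*np.sin(j2)+L2*np.sin(j2+j3+e)-r,h+L1*np.cos(j2)+L2*np.cos(j2+j3+e)-z)]+[.02*e,.02*a]
s=least_squares(f,[.0,.4,.4,.0,0.]);A,L1,L2,H,E=s.x
LAT,LT=.0573,.25
SG=1
def fk(q,lt=None,sg=None):
    lt=LT if lt is None else lt; sg=SG if sg is None else sg
    F=Rn.from_euler("y",q[1]+q[2])
    w=np.array([A+L1*np.sin(q[1])+L2*np.sin(q[1]+q[2]+E),0,H+lt+L1*np.cos(q[1])+L2*np.cos(q[1]+q[2]+E)])
    R=F*Rn.from_euler("z",sg*q[3])*Rn.from_euler("y",q[4])*Rn.from_euler("z",C6+S6*q[5])
    p=w+R.apply([0,0,lt])+[0,LAT,0]
    Z=Rn.from_euler("z",q[0]);return Z.apply(p),(Z*R).as_matrix()
C6,S6=0,1
LO=np.array([-3.1,-.76,.27,-1.08,.17,-2.57]);HI=np.array([3.1,2.03,2.55,4.22,2.65,2.57])
def ik(p,R,q0):
    g=lambda q:np.r_[(fk(q)[0]-p)*5,(fk(q)[1]-R).ravel()]
    best=None
    for d4 in (0,.7,-.7):
      for d6 in (0,1.5,-1.5):
        x=np.clip(np.array(q0)+[0,0,0,d4,0,d6],LO+.01,HI-.01)
        r=least_squares(g,x,bounds=(LO,HI),max_nfev=150)
        if best is None or r.cost<best.cost-1e-9: best=r
    return best.x,np.sqrt(2*best.cost)
E
python3 - <<'E'
import kin;print(kin.s.x.round(4),np.abs(kin.s.fun).max()) if 0 else None
import numpy as np
print(kin.s.x.round(4),np.abs(kin.s.fun).max())
from h import down
for c in (np.pi/2,-np.pi/2,0,np.pi):
  for sg in (1,-1):
    kin.C6,kin.S6=c,sg
    e=[np.abs(kin.fk([j1,0.1,1.37,0,np.pi-1.47,j6])[1]-down(y)).max() for j1,j6,y in ((-.617,.558,.397),(-.182,-1.818,-3.077))]
    print(c,sg,np.round(e,3))
E
```

```text
[ 1.000e-04  4.458e-01  5.100e-01 -2.285e-01  1.848e-01] 0.004227992233918787
1.5707963267948966 1 [0.001 0.001]
1.5707963267948966 -1 [0.863 1.907]
-1.5707963267948966 1 [1.845 1.996]
-1.5707963267948966 -1 [1.385 0.481]
0 1 [1.308 1.063]
0 -1 [1.92  1.414]
3.141592653589793 1 [1.309 1.062]
3.141592653589793 -1 [0.446 0.845]
```

```bash
sed -i 's/^C6,S6=0,1/C6,S6=np.pi\/2,1/' kin.py; cat >> kin.py <<'E'
def tb(beta,sg):   # tool axes in beaker frame (columns)
    z=np.array([np.sin(beta),0,-np.cos(beta)]);y=np.array([0,sg,0.]);return np.c_[np.cross(y,z),y,z]
def lying(psi):
    return Rn.from_euler("z",psi).as_matrix()
def standing(phi):
    u=np.array([np.cos(phi),np.sin(phi),0]);k=np.array([0,0,1.]);return np.c_[-k,np.cross(u,k),-u]
GX=-.02  # grasp point along beaker axis from centre
def pick(c,psi,beta,sg,dz=0,zg=.032):
    B=lying(psi);R=B@tb(beta,sg);g=np.r_[c,zg]+B@[GX,0,0]+[0,0,dz];return g+R[:,2]*.008,R
def place(p,phi,beta,sg,dz=0,zg=.032):
    B=standing(phi);R=B@tb(beta,sg);mouth=np.r_[p,.012+dz];g=mouth+B@[-.05+GX,0,zg-.025];return g+R[:,2]*.008,R
E
python3 - <<'E'
import kin,pickle,numpy as np
B=pickle.load(open("B.pkl","rb"));P=pickle.load(open("P.pkl","rb"))
B["A"]=([.465,-.194],B["A"][1])
for SG in (1,-1):
  kin.SG=SG
  for k,(c,psi) in B.items():
    for sg in (1,-1):
      az=np.arctan2(c[1],c[0])
      q,e=kin.ik(*kin.pick(c,psi,np.pi/4,sg),[az-.1,.1,1.4,0,1.6,0]);print(SG,k,sg,q.round(2),round(e,3))
kin.SG=1
for i,p in enumerate(P):
  az=np.arctan2(p[1],p[0])
  for dphi in (0,-1.57,1.57):
   for sg in (1,-1):
    r=[]
    for dz in (0,.1):
      q,e=kin.ik(*kin.place(p,az+dphi,np.pi/4,sg,dz),[az-.1,.1,1.4,0,1.6,0]);r+=[q.round(2),round(e,3)]
    print("peg",i,dphi,sg,*r)
E
```

```text
1 A 1 [-0.76  0.38  1.48  0.5   1.9   2.27] 0.0
1 A -1 [-0.76  0.38  1.48  0.5   1.9  -0.87] 0.0
1 B 1 [-0.1   0.25  1.65 -0.84  1.07 -0.03] 0.0
1 B -1 [-0.25  0.17  1.64 -0.51  0.99  2.57] 0.476
1 C 1 [-0.4   0.38  1.48 -0.83  1.09 -0.06] 0.0
1 C -1 [-0.52  0.32  1.45 -0.52  1.04  2.57] 0.47
1 D 1 [-1.02  0.53  1.26  0.53  1.94  2.34] 0.0
1 D -1 [-1.02  0.53  1.26  0.53  1.94 -0.8 ] 0.0
-1 A 1 [-0.76  0.38  1.48 -0.5   1.9   2.27] 0.0
-1 A -1 [-0.76  0.38  1.48 -0.5   1.9  -0.87] 0.0
-1 B 1 [-0.1   0.25  1.65  0.84  1.07 -0.03] 0.0
-1 B -1 [-0.25  0.17  1.64  0.51  0.99  2.57] 0.476
-1 C 1 [-0.4   0.38  1.48  0.83  1.09 -0.06] 0.0
-1 C -1 [-0.52  0.32  1.45  0.52  1.04  2.57] 0.47
-1 D 1 [-1.02  0.53  1.26 -0.53  1.94  2.34] 0.0
-1 D -1 [-1.02  0.53  1.26 -0.53  1.94 -0.8 ] 0.0
peg 0 0 1 [ 0.36 -0.2   2.    0.2   0.57  1.3 ] 0.0 [ 0.36 -0.28  1.86  0.15  0.79  1.36] 0.0
peg 0 0 -1 [ 0.36 -0.2   2.    0.2   0.57 -1.84] 0.0 [ 0.36 -0.28  1.86  0.15  0.79 -1.78] 0.0
peg 0 -1.57 1 [ 0.78  0.27  1.59 -0.84  1.54 -2.57] 0.315 [ 0.8   0.2   1.5  -0.86  1.66 -2.57] 0.483
peg 0 -1.57 -1 [ 0.
[... 1308 characters left out ...]
-0.23] 0.0
peg 2 1.57 -1 [-0.11  0.44  1.34  0.77  1.67  2.57] 0.257 [-0.12  0.36  1.27  0.79  1.78  2.57] 0.414
peg 3 0 1 [ 0.14 -0.27  2.06  0.21  0.59  1.28] 0.0 [ 0.14 -0.35  1.91  0.16  0.81  1.35] 0.0
peg 3 0 -1 [ 0.14 -0.27  2.06  0.21  0.59 -1.86] 0.0 [ 0.14 -0.35  1.91  0.16  0.81 -1.8 ] 0.0
peg 3 -1.57 1 [ 0.57  0.23  1.64 -0.83  1.54 -2.57] 0.295 [ 0.6   0.15  1.55 -0.85  1.67 -2.57] 0.466
peg 3 -1.57 -1 [ 0.52  0.21  1.59 -0.76  1.56  0.31] 0.0 [ 0.52  0.14  1.47 -0.77  1.7   0.18] 0.0
peg 3 1.57 1 [-0.13  0.21  1.59  0.71  1.69 -0.46] 0.0 [-0.13  0.14  1.47  0.73  1.84 -0.33] 0.0
peg 3 1.57 -1 [-0.15  0.21  1.61  0.72  1.69  2.57] 0.13 [-0.17  0.13  1.52  0.75  1.83  2.57] 0.291
```

```bash
cat > bk.py <<'E'
from h import *; import kin
B=pickle.load(open("B.pkl","rb"));P=pickle.load(open("P.pkl","rb"));d2=np.deg2rad
def q_(name,pose,q0=None):
    if q0 is None: q0=robot.get_obs()["joint_positions"]
    q,e=kin.ik(*pose,q0);print(name,np.round(pose[0],3),"q",q.round(2),"err",round(e,3));return q
E
python3 - <<'E'
from bk import *
c,psi=B["B"];b=d2(25)
pk=kin.pick(c,psi,b,1);up=kin.pick(c,psi,b,1,.13);hi=kin.pick(c,psi,b,1,.2)
a=q_("up",up);q_("pk",pk,a)
for phi in (.187,.3):
  q_("pl",kin.place(P[3],phi,b,1),[.1,-.2,2,.2,.5,1.3]);q_("plup",kin.place(P[3],phi,b,1,.11),[.1,-.2,2,.2,.5,1.3])
plan([up,pk])
E
```

```text
up [ 0.605 -0.168  0.155] q [-0.21  0.16  1.38 -0.39  1.39 -0.47] err 0.0
pk [ 0.605 -0.168  0.025] q [-0.21  0.25  1.55 -0.42  1.16 -0.37] err 0.0
pl [0.51  0.157 0.079] q [ 0.2  -0.32  2.21 -0.07  0.17  1.64] err 0.073
plup [0.51  0.157 0.189] q [ 0.2  -0.44  2.08 -0.02  0.36  1.59] err 0.0
pl [0.51  0.157 0.079] q [ 0.11 -0.31  2.24  1.09  0.19  0.4 ] err 0.0
plup [0.51  0.157 0.189] q [ 0.11 -0.44  2.09  0.44  0.41  1.08] err 0.0
plan [-0.1092, -0.1431, 0.0451] [16.8, -21.2, 76.2] rows 8
plan [-0.1096, -0.1431, 0.1751] [16.8, -21.2, 76.2] rows 8
```

```bash
python3 - <<'E'
from bk import *
for bd in (25,32):
 b=d2(bd)
 for i in (2,3):
  for phi in (1.757,1.4,1.1):
   for dz in (0,.11): q_(f"b{bd} peg{i} phi{phi} dz{dz}",kin.place(P[i],phi,b,1,dz),[-.07,.4,1.2,.74,1.7,-.3])
E
```

```text
b25 peg2 phi1.757 dz0 [0.628 0.18  0.079] q [-0.15  0.5   1.35  1.05  1.74 -0.4 ] err 0.0
b25 peg2 phi1.757 dz0.11 [0.628 0.18  0.189] q [-0.15  0.41  1.25  1.09  1.83 -0.23] err 0.0
b25 peg2 phi1.4 dz0 [0.628 0.18  0.079] q [-0.17  0.34  1.58  1.16  1.43 -0.32] err 0.0
b25 peg2 phi1.4 dz0.11 [0.628 0.18  0.189] q [-0.17  0.24  1.47  1.14  1.51 -0.12] err 0.0
b25 peg2 phi1.1 dz0 [0.628 0.18  0.079] q [-0.15  0.21  1.74  1.25  1.14 -0.24] err 0.0
b25 peg2 phi1.1 dz0.11 [0.628 0.18  0.189] q [-0.15  0.09  1.63  1.16  1.22 -0.01] err 0.0
b25 peg3 phi1.757 dz0 [0.51  0.158 0.079] q [-0.22  0.27  1.67  1.01  1.76 -0.51] err 0.0
b25 peg3 phi1.757 dz0.11 [0.51  0.158 0.189] q [-0.22  0.16  1.56  1.06  1.87 -0.32] err 0.0
b25 peg3 phi1.4 dz0 [0.51  0.158 0.079] q [-0.26  0.1   1.86  1.13  1.48 -0.4 ] err 0.0
b25 peg3 phi1.4 dz0.11 [0.51  0.158 0.189] q [-0.26 -0.02  1.75  1.13  1.58 -0.18] err 0.0
b25 peg3 phi1.1 dz0 [0.51  0.158 0.079] q [-0.25 -0.04  2.02  1.23  1.21 -0.29] err 0.0
b25 peg3 phi1.1 dz0.11 [0.51  0.158 0.189] q [-0.25 -0.17  1.89  1.16  1.31 -0.04] err 0.0
b32 peg2 phi1.757 
[... 363 characters left out ...]
 [0.627 0.179 0.078] q [-0.13  0.19  1.71  1.1   1.11 -0.11] err 0.0
b32 peg2 phi1.1 dz0.11 [0.627 0.179 0.188] q [-0.13  0.09  1.59  1.01  1.22  0.1 ] err 0.0
b32 peg3 phi1.757 dz0 [0.51  0.157 0.078] q [-0.2   0.23  1.66  0.92  1.71 -0.47] err 0.0
b32 peg3 phi1.757 dz0.11 [0.51  0.157 0.188] q [-0.2   0.13  1.54  0.95  1.84 -0.3 ] err 0.0
b32 peg3 phi1.4 dz0 [0.51  0.157 0.078] q [-0.23  0.07  1.84  1.02  1.44 -0.32] err 0.0
b32 peg3 phi1.4 dz0.11 [0.51  0.157 0.188] q [-0.23 -0.03  1.71  1.01  1.56 -0.12] err 0.0
b32 peg3 phi1.1 dz0 [0.51  0.157 0.078] q [-0.22 -0.07  1.98  1.09  1.18 -0.17] err 0.0
b32 peg3 phi1.1 dz0.11 [0.51  0.157 0.188] q [-0.22 -0.18  1.84  1.02  1.31  0.06] err 0.0
```

servo_tool(commands=[-0.11,-0.143,0.045,17,-21,76,0.094,-0.11,-0.143,0.045,17,-21,76,0.094,-0.11,-0.143,0.045,17,-21,76,0.094,-0.11,-0.143,0.045,17,-21,76,0.094,-0.11,-0.143,0.045,17,-21,76,0.094,-0.11,-0.143,0.045,17,-21,76,0.094,-0.11,-0.143,0.045,17,-21,76,0.094,-0.11,-0.143,0.045,17,-21,76,0.094,-0.11,-0.143,0.045,17,-21,76,0.094,-0.11,-0.143,0.045,17,-21,76,0.094])

```text
time: 17.42
tool_pos: [0.6068, -0.1679, 0.1564]
ee_rot: [-3.138, 0.437, 1.86]
wrist_force: [0.8, 0.0, -0.1]
width: 0.0939
finger_force: 0.0
```

```bash
python3 - <<'E'
from bk import *
o=robot.get_obs();q=o["joint_positions"];T=tool();print(q.round(3),T.round(3).tolist())
for sg in (1,-1):
  for lt in (.2,.25,.3):
    p,R=kin.fk(q,lt,sg);print(sg,lt,(p-T[:3,3]).round(4),np.abs(R-T[:3,:3]).max().round(3))
c,psi=B["B"];b=d2(25);plan([kin.pick(c,psi,b,1)])
E
```

```text
[-0.126  0.134  1.434 -0.405  1.406 -0.381] [[-0.258, 0.959, 0.117, 0.607], [0.869, 0.283, -0.406, -0.168], [-0.423, -0.003, -0.906, 0.156], [0.0, 0.0, 0.0, 1.0]]
1 0.2 [-0.0195  0.0726 -0.0166] 0.0
1 0.25 [-0.0136  0.0523 -0.0119] 0.0
1 0.3 [-0.0078  0.032  -0.0072] 0.0
-1 0.2 [ 1.000e-04  2.267e-01 -1.660e-02] 0.771
-1 0.25 [ 0.0109  0.2449 -0.0119] 0.771
-1 0.3 [ 0.0216  0.2632 -0.0072] 0.771
plan [0.0561, -0.0009, 0.1191] [-0.1, 0.0, 0.3] rows 3
```

servo_tool(commands=[0.056,-0.001,0.119,0,0,0,0.094,0.056,-0.001,0.119,0,0,0,0.094,0.056,-0.001,0.119,0,0,0,0.094,0.056,-0.001,0.119,0,0,0,0.03,0.056,-0.001,0.119,0,0,0,0.03,0.056,-0.001,0.119,0,0,0,0.03,0.056,-0.001,0.119,0,0,0,0.03,0.056,-0.001,0.119,0,0,0,0.03,0.056,-0.001,0.119,0,0,0,0.03,0.056,-0.001,0.119,0,0,0,0.03])

```text
time: 18.68
tool_pos: [0.606, -0.1678, 0.026]
ee_rot: [-3.14, 0.438, 1.858]
wrist_force: [-0.2, 1.4, 4.0]
width: 0.0471
finger_force: 30.0
```

```bash
sed -i 's/LAT,LT=.0573,.25/LAT,LT=.0573,.376/' kin.py; python3 - <<'E'
from bk import *
T=tool();q=robot.get_obs()["joint_positions"];p,R=kin.fk(q);print(q.round(2),(p-T[:3,3]).round(4))
b=d2(25)
for bd in (25,):
 for i in (2,3):
  for phi in (1.757,1.4,1.1,.8,.5):
   for dz in (0,.11): q_(f"peg{i} phi{phi} dz{dz}",kin.place(P[i],phi,b,1,dz),[-.07,.4,1.2,.74,1.7,-.3])
b=d2(45)
for k,sg in (("A",-1),("C",1),("D",-1)): q_(k,kin.pick(*B[k],b,sg),[-.7,.3,1.4,0,1.6,-.5])
for i in range(4):
  for phi,sg in ((1.757,1),(.3,1),(.3,-1),(-1.38,-1)):
    for dz in (0,.11): q_(f"peg{i} phi{phi} sg{sg} {dz}",kin.place(P[i],phi,b,sg,dz),[.1,.2,1.4,0,1.5,0])
E
```

```text
[-0.13  0.22  1.6  -0.44  1.17 -0.27] [ 0.0025  0.0009 -0.0006]
peg2 phi1.757 dz0 [0.628 0.18  0.079] q [-0.3   0.65  1.28  0.97  1.82 -0.55] err 0.0
peg2 phi1.757 dz0.11 [0.628 0.18  0.189] q [-0.3   0.54  1.21  1.02  1.92 -0.39] err 0.0
peg2 phi1.4 dz0 [0.628 0.18  0.079] q [-0.36  0.43  1.62  1.1   1.53 -0.51] err 0.0
peg2 phi1.4 dz0.11 [0.628 0.18  0.189] q [-0.36  0.3   1.55  1.1   1.62 -0.33] err 0.0
peg2 phi1.1 dz0 [0.628 0.18  0.079] q [-0.37  0.24  1.88  1.24  1.27 -0.48] err 0.0
peg2 phi1.1 dz0.11 [0.628 0.18  0.189] q [-0.37  0.09  1.8   1.18  1.35 -0.25] err 0.0
peg2 phi0.8 dz0 [0.628 0.18  0.079] q [-0.31  0.06  2.1   1.41  0.96 -0.43] err 0.0
peg2 phi0.8 dz0.11 [0.628 0.18  0.189] q [-0.31 -0.13  2.01  1.24  1.03 -0.11] err 0.0
peg2 phi0.5 dz0 [0.628 0.18  0.079] q [-0.13 -0.1   2.25  1.67  0.56 -0.41] err 0.0
peg2 phi0.5 dz0.11 [0.628 0.18  0.189] q [-0.13 -0.3   2.15  1.2   0.61  0.15] err 0.0
peg3 phi1.757 dz0 [0.51  0.158 0.079] q [-0.4   0.45  1.6   0.9   1.82 -0.69] err 0.0
peg3 phi1.757 dz0.11 [0.51  0.158 0.189] q [-0.4   0.32  1.52  0.95  1.95 -0.52] err 0.0
pe
[... 3048 characters left out ...]
57 sg1 0 [0.51  0.156 0.076] q [-0.29  0.26  1.61  0.68  1.67 -0.54] err 0.0
peg3 phi1.757 sg1 0.11 [0.51  0.156 0.186] q [-0.29  0.17  1.49  0.71  1.84 -0.4 ] err 0.0
peg3 phi0.3 sg1 0 [0.508 0.157 0.076] q [ 0.08 -0.49  2.28  0.27  0.6   1.19] err 0.0
peg3 phi0.3 sg1 0.11 [0.508 0.157 0.186] q [ 0.08 -0.58  2.1   0.2   0.86  1.28] err 0.0
peg3 phi0.3 sg-1 0 [0.508 0.157 0.076] q [ 0.08 -0.49  2.28  0.27  0.6  -1.95] err 0.0
peg3 phi0.3 sg-1 0.11 [0.508 0.157 0.186] q [ 0.08 -0.58  2.1   0.2   0.86 -1.86] err 0.0
peg3 phi-1.38 sg-1 0 [0.509 0.159 0.076] q [ 0.65  0.37  1.47 -0.69  1.69  0.51] err 0.0
peg3 phi-1.38 sg-1 0.11 [0.509 0.159 0.186] q [ 0.65  0.28  1.35 -0.72  1.84  0.38] err 0.0
```

```bash
python3 - <<'E'
from bk import *
c,psi=B["B"];b=d2(25);plan([kin.pick(c,psi,b,1,.16),kin.place(P[2],1.757,b,1,.13)])
E
```

```text
plan [-0.0671, -0.0009, -0.1439] [-0.0, 0.1, 0.2] rows 3
plan [0.219, 0.1185, -0.3043] [-2.3, 90.0, 6.0] rows 9
```

servo_tool(commands=[-0.067,-0.001,-0.144,0,0,0,0.03,-0.067,-0.001,-0.144,0,0,0,0.03,-0.067,-0.001,-0.144,0,0,0,0.03,0.219,0.118,-0.304,-2.3,90,6,0.03,0.219,0.118,-0.304,-2.3,90,6,0.03,0.219,0.118,-0.304,-2.3,90,6,0.03,0.219,0.118,-0.304,-2.3,90,6,0.03,0.219,0.118,-0.304,-2.3,90,6,0.03,0.219,0.118,-0.304,-2.3,90,6,0.03,0.219,0.118,-0.304,-2.3,90,6,0.03])

```text
time: 19.92
tool_pos: [0.6268, 0.1818, 0.2083]
ee_rot: [3.123, -0.878, 1.788]
wrist_force: [-1.3, 0.4, -1.6]
width: 0.0469
finger_force: 30.0
```

```bash
python3 - <<'E'
from bk import *
b=d2(25);plan([kin.place(P[2],1.757,b,1,.13),kin.place(P[2],1.757,b,1,0)]);print(robot.get_obs()["width"])
E
```

```text
plan [-0.0011, 0.0004, -0.0018] [-0.4, 14.7, 1.1] rows 2
plan [-0.1012, -0.0012, 0.0811] [-0.4, 14.7, 1.1] rows 3
0.046924922683674396
```

servo_tool(commands=[-0.001,0,-0.002,-0.4,14.7,1.1,0.03,-0.001,0,-0.002,-0.4,14.7,1.1,0.03,-0.001,0,-0.002,-0.4,14.7,1.1,0.03,-0.001,0,-0.002,-0.4,14.7,1.1,0.03])

```text
time: 20.42
tool_pos: [0.6275, 0.1776, 0.2087]
ee_rot: [-3.14, -1.128, 1.754]
wrist_force: [-0.2, 0.1, -0.7]
width: 0.0472
finger_force: 30.0
```

```bash
python3 - <<'E'
from bk import *
b=d2(25);plan([kin.place(P[2],1.757,b,1,.13),kin.place(P[2],1.757,b,1,0)]);print(robot.get_obs()["joint_positions"].round(2))
s=snapshot("scene");d=snapshot("side")
cv2.imwrite("pics/s5.png",np.hstack([cv2.resize(s["img"][120:320,220:420],(400,400),interpolation=2),cv2.resize(d["img"][50:250,180:380],(400,400),interpolation=2)]))
E
```

```text
plan [0.0008, 0.0005, 0.002] [0.1, 0.3, -0.1] rows 1
plan [-0.1166, 0.0006, 0.0576] [0.1, 0.3, -0.1] rows 3
[-0.3   0.53  1.19  1.03  1.94 -0.36]
```

View pics/s5.png

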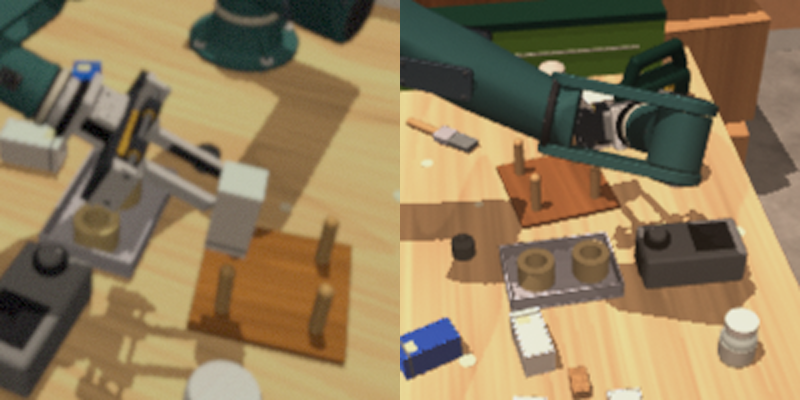

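```bash
cat >> bk.py <<'E'
def chk(p,zc):
    "predicted v seen centre of a standing beaker"
    for n in ("scene","side"):
        s=snapshot(n);h=np.array([[x,y,z] for x in(-.025,.025) for y in(-.025,.025) for z in(-.05,.05)])@Rn.from_euler("z",.187).as_matrix().T
        pts=np.array([proj(s,np.r_[p,zc]+k) for k in h],np.float32);hull=cv2.convexHull(pts);M=cv2.moments(hull);c=np.array([M["m10"],M["m01"]])/M["m00"]
        for r in spotter.trace("beaker1",s):
            e=cen(r["region"])
            if np.linalg.norm(e-c)<25: print(n,"pred",c.round(1),"seen",e.round(1),r["region"].sum(),cv2.contourArea(hull),"shift m at z",(onz(s,e,zc)-onz(s,c,zc)).round(4)[:2],round(r["conf"],2))
E
python3 - <<'E'
from bk import *
chk(P[2],.192)
E
```

```text
scene pred [338.4 225.1] seen [337.4 224.2] 1066 1025.461808043532 shift m at z [-0.0021 -0.003 ] 0.96
```

servo_tool(commands=[-0.057,0.001,0.029,0,0,0,0.03,-0.08,0.001,0.04,0,0,0,0.03,-0.117,0.001,0.058,0,0,0,0.03,-0.117,0.001,0.058,0,0,0,0.03,-0.117,0.001,0.058,0,0,0,0.03,-0.117,0.001,0.058,0,0,0,0.03])

```text
time: 21.48
tool_pos: [0.6283, 0.1799, 0.0792]
ee_rot: [3.139, -1.128, 1.757]
wrist_force: [-0.5, -0.8, -1.3]
width: 0.0479
finger_force: 30.0
```

```bash
python3 - <<'E'
from bk import *
plan([kin.place(P[2],1.757,d2(25),1,0)]);print(robot.get_obs()["width"])
chk(P[2],.062)
E
```

```text
plan [-0.0005, -0.0008, 0.0003] [0.1, 0.4, 0.0] rows 1
0.04785995395139362
scene pred [332.7 261.2] seen [333.8 256.7] 876 842.0165534454864 shift m at z [-0.0153 -0.0025] 0.62
side pred [277.5 137.4] seen [279.8 130.3] 51 449.8902078503743 shift m at z [0.0162 0.0442] 0.48
```

servo_tool(commands=[-0.003,0,0.0015,0,0,0,0.03,-0.003,0,0.0015,0,0,0,0.094,-0.003,0,0.0015,0,0,0,0.094,-0.003,0,0.0015,0,0,0,0.094,-0.003,0,0.0015,0,0,0,0.094,0,0,-0.06,0,0,0,0.094,0,0,-0.13,0,0,0,0.094,0,0,-0.13,0,0,0,0.094,0.08,0,-0.15,0,0,0,0.094,0.08,0,-0.15,0,0,0,0.094])

```text
time: 22.92
tool_pos: [0.6468, 0.0811, 0.2176]
ee_rot: [3.133, -1.128, 1.763]
wrist_force: [0.7, 0.1, -0.1]
width: 0.0941
finger_force: 0.0
```

```bash
python3 - <<'E'
from bk import *
chk(P[2],.062)
for n in ("scene","side"):
    x=snapshot(n)
    for r in spotter.trace("beaker1",x):
        if x["img"][r["region"]].mean(0)[2]>100: print("bk",r["conf"],onz(x,cen(r["region"]),.025).round(3)[:2])
print(tool().round(3)[:3,3])
b=d2(45);plan([kin.pick(*B["C"],b,1,.13),kin.pick(*B["C"],b,1)])
E
```

```text
scene pred [332.7 261.2] seen [329.6 260.1] 819 842.0165534454864 shift m at z [-0.0001 -0.0083] 0.62
bk 0.96 [0.595 0.163]
bk 0.71 [ 0.458 -0.374]
bk 0.68 [ 0.46 -0.2 ]
bk 0.63 [ 0.589 -0.384]
bk 0.92 [ 0.592 -0.384]
bk 0.84 [ 0.444 -0.376]
bk 0.73 [ 0.468 -0.197]
[0.646 0.08  0.212]
plan [-0.2332, -0.135, -0.3645] [-2.6, -109.4, 12.8] rows 11
plan [-0.3509, -0.1343, -0.3092] [-2.6, -109.4, 12.8] rows 11
```

servo_tool(commands=[-0.233,-0.135,-0.364,-2.6,-109.4,12.8,0.094,-0.233,-0.135,-0.364,-2.6,-109.4,12.8,0.094,-0.233,-0.135,-0.364,-2.6,-109.4,12.8,0.094,-0.233,-0.135,-0.364,-2.6,-109.4,12.8,0.094,-0.233,-0.135,-0.364,-2.6,-109.4,12.8,0.094,-0.233,-0.135,-0.364,-2.6,-109.4,12.8,0.094,-0.233,-0.135,-0.364,-2.6,-109.4,12.8,0.094,-0.233,-0.135,-0.364,-2.6,-109.4,12.8,0.094,-0.233,-0.135,-0.364,-2.6,-109.4,12.8,0.094,-0.233,-0.135,-0.364,-2.6,-109.4,12.8,0.094])

```text
time: 24.58
tool_pos: [0.5917, -0.366, 0.159]
ee_rot: [3.141, 0.744, 1.563]
wrist_force: [-0.3, -0.2, -0.3]
width: 0.0946
finger_force: 0.0
```

```bash
python3 - <<'E'
from bk import *
b=d2(45);plan([kin.pick(*B["C"],b,1,.13),kin.pick(*B["C"],b,1)])
T,w=look("wrist","w6")
for r in spotter.trace("beaker1",w):
    print(r["conf"],onz(w,cen(r["region"]),.04,T).round(3)[:2],w["img"][r["region"]].mean(0).round())
c,psi=B["C"];im=w["img"]
for x in (-.05,.05):
    for y in (-.025,.025):
        q=proj(w,np.r_[np.array(c)+lyr@[x,y],.05] if 0 else np.r_[np.array(c)+np.array([[np.cos(psi),-np.sin(psi)],[np.sin(psi),np.cos(psi)]])@[x,y],.05],T);cv2.circle(im,tuple(int(round(v)) for v in q),2,(0,0,255),-1)
cA,pA=[.464,-.195],B["A"][1]
for x in (-.05,.05):
    for y in (-.025,.025):
        q=proj(w,np.r_[np.array(cA)+np.array([[np.cos(pA),-np.sin(pA)],[np.sin(pA),np.cos(pA)]])@[x,y],.05],T);cv2.circle(im,tuple(int(round(v)) for v in q),2,(0,255,0),-1)
cv2.imwrite("pics/w6.png",im)
E
```

```text
plan [0.0017, -0.0005, 0.0021] [0.1, -2.4, 0.1] rows 1
plan [0.0898, -0.0005, 0.0977] [0.1, -2.4, 0.1] rows 3
0.95 [ 0.569 -0.507] [128.  90.  77.]
0.92 [ 0.339 -0.348] [116.  72.  50.]
0.91 [ 0.464 -0.241] [187. 203. 204.]
0.7 [ 0.593 -0.361] [163. 180. 186.]
0.58 [ 0.454 -0.357] [146. 162. 168.]
```

View pics/w6.png

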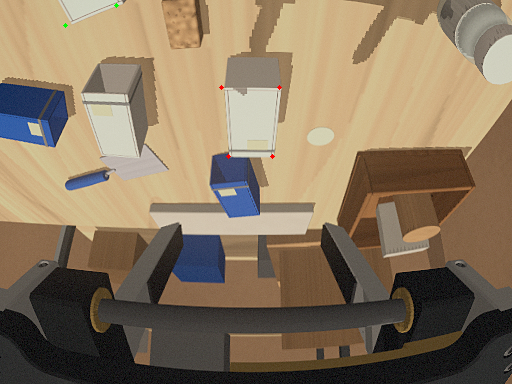

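C's predicted top corners (red, around (250,120)) lie on its edges, and the blue look-alike at (235,185) is beyond its mouth and clear. I'll grasp it.

servo_tool(commands=[0.09,-0.001,0.098,0,-2.4,0,0.094,0.09,-0.001,0.098,0,-2.4,0,0.094,0.09,-0.001,0.098,0,-2.4,0,0.094,0.09,-0.001,0.098,0,-2.4,0,0.03,0.09,-0.001,0.098,0,-2.4,0,0.03,0.09,-0.001,0.098,0,-2.4,0,0.03,0.09,-0.001,0.098,0,-2.4,0,0.03,0.09,-0.001,0.098,0,-2.4,0,0.03,0.09,-0.001,0.098,0,-2.4,0,0.03,0.09,-0.001,0.098,0,-2.4,0,0.03])

```text
time: 25.92
tool_pos: [0.5913, -0.3654, 0.0268]
ee_rot: [-3.141, 0.781, 1.564]
wrist_force: [-0.7, 2.2, 4.3]
width: 0.0498
finger_force: 30.0
```

```bash
python3 - <<'E'
from bk import *
print(robot.get_obs()["joint_positions"].round(2))
b=d2(45);plan([kin.pick(*B["C"],b,1,.17),kin.place(P[3],1.757,b,1,.13)])
E
```

```text
[-0.26  0.39  1.55 -0.85  1.14  0.1 ]
plan [-0.1199, -0.0, -0.1198] [0.1, -0.2, 0.1] rows 3
plan [0.2433, -0.0851, -0.4942] [0.0, 89.5, -12.3] rows 9
```

servo_tool(commands=[-0.12,0,-0.12,0,0,0,0.03,-0.12,0,-0.12,0,0,0,0.03,-0.12,0,-0.12,0,0,0,0.03,0.243,-0.085,-0.494,0,89.5,-12.3,0.03,0.243,-0.085,-0.494,0,89.5,-12.3,0.03,0.243,-0.085,-0.494,0,89.5,-12.3,0.03,0.243,-0.085,-0.494,0,89.5,-12.3,0.03,0.243,-0.085,-0.494,0,89.5,-12.3,0.03,0.243,-0.085,-0.494,0,89.5,-12.3,0.03,0.243,-0.085,-0.494,0,89.5,-12.3,0.03])

```text
time: 27.18
tool_pos: [0.5239, 0.0674, 0.2048]
ee_rot: [-3.117, -0.53, 1.716]
wrist_force: [-0.7, -0.0, -1.5]
width: 0.0495
finger_force: 30.0
```

```bash
python3 - <<'E'
from bk import *
b=d2(45);plan([kin.place(P[3],1.757,b,1,.13)]);print(robot.get_obs()["width"])
E
```

```text
plan [0.0781, 0.0001, 0.044] [0.1, 14.6, -2.0] rows 2
0.04953301799392586
```

servo_tool(commands=[0.078,0,0.044,0,14.6,-2,0.03,0.078,0,0.044,0,14.6,-2,0.03,0.078,0,0.044,0,14.6,-2,0.03,0.078,0,0.044,0,14.6,-2,0.03,0.078,0,0.044,0,14.6,-2,0.03])

```text
time: 27.8
tool_pos: [0.5105, 0.1538, 0.2059]
ee_rot: [3.141, -0.778, 1.756]
wrist_force: [-0.3, 0.4, -1.2]
width: 0.0494
finger_force: 30.0
```

```bash
python3 - <<'E'
from bk import *
b=d2(45);plan([kin.place(P[3],1.757,b,1,.13),kin.place(P[3],1.757,b,1,-.002)]);chk(P[3],.192)
E
```

```text
plan [0.0019, -0.0002, 0.0012] [0.1, 0.4, -0.0] rows 1
plan [-0.0908, -0.0002, 0.0953] [0.1, 0.4, -0.0] rows 3
scene pred [345.  192.6] seen [344.5 192.3] 836 875.3088769414462 shift m at z [-0.0007 -0.0015] 0.89
side pred [246.4 114.8] seen [247.6 122.4] 262 512.4399659238989 shift m at z [-0.0002 -0.0467] 0.69
```

Aligned in the scene view; I'll lower it, release and back off.

servo_tool(commands=[-0.03,0,0.03,0,0,0,0.03,-0.06,0,0.062,0,0,0,0.03,-0.091,0,0.095,0,0,0,0.03,-0.091,0,0.095,0,0,0,0.03,-0.091,0,0.095,0,0,0,0.03,-0.091,0,0.095,0,0,0,0.03,-0.091,0,0.095,0,0,0,0.03])

```text
time: 28.88
tool_pos: [0.5096, 0.1565, 0.0743]
ee_rot: [3.141, -0.779, 1.756]
wrist_force: [0.2, 0.3, -1.2]
width: 0.0496
finger_force: 30.0
```

servo_tool(commands=[0,0,0,0,0,0,0.094,0,0,0,0,0,0,0.094,0,0,0,0,0,0,0.094,0,0,0,0,0,0,0.094,0,0,-0.06,0,0,0,0.094,0,0,-0.12,0,0,0,0.094,0,0,-0.15,0,0,0,0.094,0,0,-0.15,0,0,0,0.094])

```text
time: 29.88
tool_pos: [0.5303, 0.0513, 0.1817]
ee_rot: [3.138, -0.778, 1.756]
wrist_force: [-0.3, 0.5, 0.2]
width: 0.0942
finger_force: 0.0
```

```bash
python3 - <<'E'
from bk import *
chk(P[3],.062);chk(P[2],.062)
for n in ("scene","side"):
    x=snapshot(n)
    for r in spotter.trace("beaker1",x):
        if x["img"][r["region"]].mean(0)[2]>100: print("bk",r["conf"],onz(x,cen(r["region"]),.025).round(3)[:2],r["region"].sum())
b=d2(45)
cA=[.467,-.195]
print(robot.get_obs()["joint_positions"].round(2))
q_("A",kin.pick(cA,B["A"][1],b,-1,.15),[-.8,.4,1.3,.4,1.9,-.9]);plan([kin.pick(cA,B["A"][1],b,-1,.15),([.40,-.10,.30],down(1.3))])
E
```

```text
scene pred [339.3 228.3] seen [339.7 225.7] 616 729.6215027908329 shift m at z [-0.0099 -0.0022] 0.68
side pred [247.6 143.6] seen [248.6 149.4] 234 445.21229874074925 shift m at z [ 0.0001 -0.0355] 0.63
scene pred [332.7 261.2] seen [329.9 259.4] 866 842.0165534454864 shift m at z [-0.0024 -0.0083] 0.93
side pred [277.5 137.4] seen [277.9 143.2] 205 449.8902078503743 shift m at z [-0.0038 -0.0357] 0.48
bk 0.82 [ 0.44  -0.377] 590
bk 0.7 [ 0.464 -0.197] 708
bk 0.65 [0.462 0.147] 609
bk 0.63 [0.596 0.163] 761
bk 0.89 [ 0.468 -0.198] 547
bk 0.58 [0.634 0.191] 259
bk 0.56 [ 0.444 -0.374] 645
[-0.44  0.27  1.37  0.66  1.94 -0.52]
A [ 0.469 -0.209  0.176] q [-0.84  0.44  1.17  0.51  2.16 -0.81] err 0.0
plan [-0.1782, -0.1073, -0.1709] [-2.6, 0.3, 2.5] rows 5
plan [-0.006, -0.1549, -0.1742] [-10.3, -43.9, 24.8] rows 5
```

servo_tool(commands=[-0.178,-0.107,-0.18,0,0,2.5,0.094,-0.178,-0.107,-0.18,0,0,2.5,0.094,-0.178,-0.107,-0.18,0,0,2.5,0.094,-0.178,-0.107,-0.18,0,0,2.5,0.094,-0.178,-0.107,-0.18,0,0,2.5,0.094,-0.178,-0.107,-0.18,0,0,2.5,0.094,-0.178,-0.107,-0.18,0,0,2.5,0.094])

```text
time: 31.35
tool_pos: [0.4705, -0.2146, 0.1833]
ee_rot: [-3.097, -0.78, 1.695]
wrist_force: [-0.0, 0.4, -0.4]
width: 0.0936
finger_force: 0.0
```

```bash
python3 - <<'E'
from bk import *
print(tool().round(3)[:3,3])
T,w=look("wrist","w7")
for r in spotter.trace("beaker1",w):
    print(r["conf"],r["box"],onz(w,cen(r["region"]),.04,T).round(3)[:2],w["img"][r["region"]].mean(0).round())
cv2.imwrite("pics/w7.png",cv2.resize(w["img"],None,fx=1.5,fy=1.5,interpolation=2))
E
```

```text
[ 0.47  -0.215  0.183]
0.97 [98.7, 197.4, 76.4, 56.6] [ 0.298 -0.189] [140.  93.  70.]
0.88 [195.4, 349.1, 50.1, 21.6] [ 0.444 -0.333] [158. 171. 173.]
0.85 [350.2, 33.8, 42.6, 58.4] [0.642 0.211] [114. 127. 134.]
0.82 [235.2, 210.5, 41.7, 88.2] [ 0.468 -0.199] [121. 136. 149.]
0.82 [290.1, 28.5, 35.0, 54.5] [0.513 0.194] [118. 132. 139.]
0.7 [131.7, 343.3, 27.0, 20.6] [ 0.362 -0.349] [84. 56. 44.]
```

View pics/w7.png

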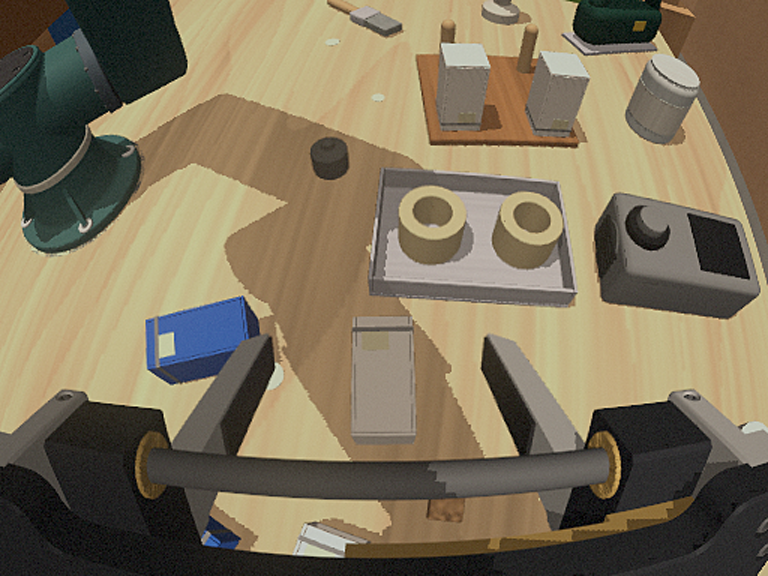

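Both placed beakers stand upright and down on the rack at (464,87) and (557,93). A lies between the fingers, with top-face corners (354,318), (413,318), (352,434) and (415,434). The button cap is near (650,220).

```bash
python3 - <<'E'
from bk import *
T=tool();w=snapshot("wrist")
q=np.array([onz(w,np.array(p)/1.5,.05,T)[:2] for p in [(354,318),(413,318),(415,434),(352,434)]])
m=(q[0]+q[1])/2;bb=(q[2]+q[3])/2;d=m-bb;psi=float(np.arctan2(d[1],d[0]));c=((m+bb)/2).tolist()
print(c,psi,np.linalg.norm(d),np.linalg.norm(q[0]-q[1]),np.linalg.norm(q[2]-q[3]))
B["A"]=(c,psi);pickle.dump(B,open("B.pkl","wb"))
b=d2(45);plan([kin.pick(c,psi,b,-1,.15),kin.pick(c,psi,b,-1,0)])
E
```

```text
[0.46906086501040356, -0.19535784433462244] 1.7223892122505025 0.09713591109958125 0.049309080690397335 0.04788308008615395
plan [-0.0018, 0.0017, 0.0082] [-1.5, 0.3, -1.1] rows 1
plan [-0.1072, 0.0064, 0.1148] [-1.5, 0.3, -1.1] rows 3
```

servo_tool(commands=[-0.002,0.002,0.008,-1.5,0,-1.1,0.094,-0.05,0.003,0.055,-1.5,0,-1.1,0.094,-0.107,0.006,0.115,-1.5,0,-1.1,0.094,-0.107,0.006,0.115,-1.5,0,-1.1,0.094,-0.107,0.006,0.115,-1.5,0,-1.1,0.03,-0.107,0.006,0.115,-1.5,0,-1.1,0.03,-0.107,0.006,0.115,-1.5,0,-1.1,0.03,-0.107,0.006,0.115,-1.5,0,-1.1,0.03,-0.107,0.006,0.115,-1.5,0,-1.1,0.03,-0.107,0.006,0.115,-1.5,0,-1.1,0.03])

```text
time: 32.75
tool_pos: [0.4708, -0.2112, 0.0268]
ee_rot: [3.14, -0.779, 1.721]
wrist_force: [0.2, -1.6, 3.0]
width: 0.0495
finger_force: 30.0
```

```bash
python3 - <<'E'
from bk import *
print(robot.get_obs()["joint_positions"].round(2))
b=d2(45)
for phi in (.6,.3,0,-.4,-.8,-1.38):
  for i in (0,1): q_(f"peg{i} {phi}",kin.place(P[i],phi,b,-1,.13),[.5,0,1.6,-.2,1.2,-1])
plan([kin.pick(*B["A"],b,-1,.18),kin.place(P[0],.3,b,-1,.13)])
E
```

```text
[-0.83  0.57  1.29  0.43  1.94 -0.96]
peg0 0.6 [0.486 0.274 0.206] q [ 0.24 -0.51  2.02  0.32  0.9  -2.04] err 0.0
peg1 0.6 [0.604 0.297 0.206] q [ 0.22 -0.2   1.81  0.36  0.82 -2.1 ] err 0.0
peg0 0.3 [0.486 0.275 0.206] q [ 0.51 -0.48  2.01 -0.2   0.85 -1.29] err 0.0
peg1 0.3 [0.604 0.297 0.206] q [ 0.42 -0.2   1.81 -0.12  0.76 -1.4 ] err 0.0
peg0 0 [0.486 0.275 0.206] q [ 0.73 -0.35  1.92 -0.59  1.02 -0.67] err 0.0
peg1 0 [0.604 0.297 0.206] q [ 0.59 -0.11  1.73 -0.53  0.9  -0.78] err 0.0
peg0 -0.4 [0.486 0.276 0.206] q [ 0.88 -0.11  1.73 -0.77  1.33 -0.18] err 0.0
peg1 -0.4 [0.604 0.298 0.206] q [ 0.73  0.09  1.53 -0.75  1.23 -0.28] err 0.0
peg0 -0.8 [0.486 0.276 0.206] q [ 0.89  0.13  1.49 -0.78  1.62  0.12] err 0.0
peg1 -0.8 [0.604 0.298 0.206] q [ 0.77  0.32  1.26 -0.79  1.57  0.01] err 0.0
peg0 -1.38 [0.487 0.277 0.206] q [ 0.81  0.43  1.11 -0.69  2.01  0.44] err 0.0
peg1 -1.38 [0.605 0.299 0.206] q [ 0.72  0.67  0.77 -0.75  2.04  0.29] err 0.0
plan [0.1272, 0.0009, -0.1267] [0.1, 0.4, -0.0] rows 3
plan [0.4664, 0.0877, 0.2082] [-0.3, -64.7, -106.8] rows 12
```

```bash
python3 - <<'E'
from bk import *
b=d2(45);q_("up",kin.place(P[1],.1,b,-1,.16),[.5,0,1.6,-.2,1.2,-1]);q_("dn",kin.place(P[1],.1,b,-1,0),[.5,0,1.6,-.2,1.2,-1])
plan([kin.pick(*B["A"],b,-1,.2),kin.place(P[1],.1,b,-1,.16)])
E
```

```text
up [0.604 0.297 0.236] q [ 0.54 -0.16  1.72 -0.4   0.89 -0.99] err 0.0
dn [0.604 0.297 0.076] q [ 0.54 -0.03  1.93 -0.58  0.58 -0.75] err 0.0
plan [0.1412, 0.0009, -0.1409] [0.1, 0.4, -0.0] rows 4
plan [0.4908, 0.2076, 0.1903] [-0.3, -70.2, -94.9] rows 12
```

servo_tool(commands=[0.141,0,-0.141,0,0,0,0.03,0.141,0,-0.141,0,0,0,0.03,0.141,0,-0.141,0,0,0,0.03,0.141,0,-0.141,0,0,0,0.03,0.491,0.208,0.19,-0.3,-70.2,-94.9,0.03,0.491,0.208,0.19,-0.3,-70.2,-94.9,0.03,0.491,0.208,0.19,-0.3,-70.2,-94.9,0.03,0.491,0.208,0.19,-0.3,-70.2,-94.9,0.03,0.491,0.208,0.19,-0.3,-70.2,-94.9,0.03,0.491,0.208,0.19,-0.3,-70.2,-94.9,0.03])

```text
time: 34.0
tool_pos: [0.5657, 0.1546, 0.2315]
ee_rot: [2.817, 0.083, 2.537]
wrist_force: [0.6, -0.1, -1.1]
width: 0.0497
finger_force: 30.0
```

```bash
python3 - <<'E'
from bk import *
o=robot.get_obs();print(o["width"],o["joint_positions"].round(2))
b=d2(45);plan([kin.place(P[1],.1,b,-1,.16)])
E
```

```text
0.049703600158481125 [ 0.03 -0.08  1.47  0.21  1.49 -0.94]
plan [0.049, 0.1348, 0.0358] [-0.1, -31.9, -42.9] rows 5
```

servo_tool(commands=[0.049,0.135,0.036,0,-31.9,-42.9,0.03,0.049,0.135,0.036,0,-31.9,-42.9,0.03,0.049,0.135,0.036,0,-31.9,-42.9,0.03,0.049,0.135,0.036,0,-31.9,-42.9,0.03,0.049,0.135,0.036,0,-31.9,-42.9,0.03,0.049,0.135,0.036,0,-31.9,-42.9,0.03,0.049,0.135,0.036,0,-31.9,-42.9,0.03,0.049,0.135,0.036,0,-31.9,-42.9,0.03,0.049,0.135,0.036,0,-31.9,-42.9,0.03])

```text
time: 35.12
tool_pos: [0.6061, 0.2954, 0.2395]
ee_rot: [3.138, 0.785, -3.05]
wrist_force: [-0.4, -0.1, -0.4]
width: 0.0494
finger_force: 30.0
```

```bash
python3 - <<'E'
from bk import *
b=d2(45);plan([kin.place(P[1],.1,b,-1,.16),kin.place(P[1],.1,b,-1,.08),kin.place(P[1],.1,b,-1,-.002)]);chk(P[1],.222)
E
```

```text
plan [0.0036, 0.0021, 0.0009] [-0.1, -0.0, -0.3] rows 1
plan [0.0601, 0.0019, 0.0575] [-0.1, -0.0, -0.3] rows 2
plan [0.118, 0.0017, 0.1155] [-0.1, -0.0, -0.3] rows 3
scene pred [394.8 226.1] seen [393.8 225.2] 1192 1259.1910666355398 shift m at z [-0.0017 -0.0025] 0.6
side pred [267.6  85.2] seen [268.5  85.5] 417 482.5558696471853 shift m at z [ 0.0034 -0.0027] 0.92
```

servo_tool(commands=[0.003,0.002,0.001,0,0,0,0.03,0.03,0.002,0.029,0,0,0,0.03,0.06,0.002,0.058,0,0,0,0.03,0.09,0.002,0.087,0,0,0,0.03,0.118,0.002,0.1155,0,0,0,0.03,0.118,0.002,0.1155,0,0,0,0.03,0.118,0.002,0.1155,0,0,0,0.03,0.118,0.002,0.1155,0,0,0,0.03])

```text
time: 36.33
tool_pos: [0.6029, 0.2979, 0.0738]
ee_rot: [3.139, 0.784, -3.048]
wrist_force: [-0.4, 0.5, -1.0]
width: 0.0497
finger_force: 30.0
```

servo_tool(commands=[0,0,0,0,0,0,0.094,0,0,0,0,0,0,0.094,0,0,0,0,0,0,0.094,0,0,0,0,0,0,0.094,0,0,-0.06,0,0,0,0.094,0,0,-0.12,0,0,0,0.094,0,0,-0.17,0,0,0,0.094,0,0,-0.17,0,0,0,0.094])

```text
time: 37.33
tool_pos: [0.4834, 0.2878, 0.1991]
ee_rot: [3.132, 0.791, -3.05]
wrist_force: [0.2, -0.0, -0.5]
width: 0.0941
finger_force: 0.0
```

```bash
python3 - <<'E'
from bk import *
chk(P[1],.062)
for n in ("scene","side"):
    x=snapshot(n)
    for r in spotter.trace("beaker1",x):
        if x["img"][r["region"]].mean(0)[2]>100: print("bk",r["conf"],onz(x,cen(r["region"]),.025).round(3)[:2],r["region"].sum())
print(robot.get_obs()["joint_positions"].round(2))
b=d2(45);up=kin.pick(*B["D"],b,-1,.15);q_("D",up,[-.8,.4,1.3,.4,1.9,-.9])
plan([([.45,-.05,.28],down(2.5)),up])
E
```

```text
side pred [267.6 120.3] seen [266.3 120. ] 306 409.2737508364953 shift m at z [-0.0051  0.003 ] 0.81
side pred [267.6 120.3] seen [278.2 138.2] 375 409.2737508364953 shift m at z [ 0.0244 -0.1231] 0.65
bk 0.92 [ 0.44  -0.378] 604
bk 0.83 [0.596 0.163] 814
bk 0.75 [0.46  0.146] 621
bk 0.7 [0.567 0.296] 924
bk 0.28 [0.58 0.24] 2691
bk 0.98 [ 0.443 -0.377] 684
bk 0.94 [0.609 0.359] 350
bk 0.86 [0.514 0.205] 392
bk 0.7 [0.639 0.223] 428
[ 0.7  -0.37  1.96 -0.52  0.94 -0.78]
D [ 0.442 -0.39   0.176] q [-1.1   0.61  0.92  0.56  2.21 -0.72] err 0.0
plan [-0.0161, -0.3308, -0.1086] [16.4, 42.7, 40.0] rows 6
plan [0.0857, -0.6681, -0.0633] [-0.3, 60.9, 114.2] rows 13
```

servo_tool(commands=[0.05,-0.668,-0.098,0,60.9,114.2,0.094,0.05,-0.668,-0.098,0,60.9,114.2,0.094,0.05,-0.668,-0.098,0,60.9,114.2,0.094,0.05,-0.668,-0.098,0,60.9,114.2,0.094,0.05,-0.668,-0.098,0,60.9,114.2,0.094,0.05,-0.668,-0.098,0,60.9,114.2,0.094,0.05,-0.668,-0.098,0,60.9,114.2,0.094,0.05,-0.668,-0.098,0,60.9,114.2,0.094,0.05,-0.668,-0.098,0,60.9,114.2,0.094,0.05,-0.668,-0.098,0,60.9,114.2,0.094])

```text
time: 38.98
tool_pos: [0.4463, -0.3334, 0.223]
ee_rot: [2.883, -0.549, 1.801]
wrist_force: [0.6, 0.1, 1.0]
width: 0.0939
finger_force: 0.0
```

```bash
python3 - <<'E'
from bk import *
b=d2(45);plan([kin.pick(*B["D"],b,-1,.16)])
E
```

```text
plan [-0.065, -0.0176, -0.0014] [-0.0, 10.8, 20.1] rows 3
```

servo_tool(commands=[-0.065,-0.018,-0.001,0,10.8,20.1,0.094,-0.065,-0.018,-0.001,0,10.8,20.1,0.094,-0.065,-0.018,-0.001,0,10.8,20.1,0.094,-0.065,-0.018,-0.001,0,10.8,20.1,0.094,-0.065,-0.018,-0.001,0,10.8,20.1,0.094])

```text
time: 39.6
tool_pos: [0.4426, -0.3861, 0.1894]
ee_rot: [3.132, -0.778, 1.404]
wrist_force: [0.2, 0.1, -0.1]
width: 0.0939
finger_force: 0.0
```

```bash
python3 - <<'E'
from bk import *
T,w=look("wrist");im=w["img"].copy();c,psi=B["D"];R=Rn.from_euler("z",psi).as_matrix()
for x in (-.05,.05):
    for y in (-.025,.025):
        q=proj(w,np.r_[c,.05]+R@[x,y,0],T);cv2.circle(im,tuple(int(round(v)) for v in q),1,(0,0,255),-1)
for k,p in enumerate(P):
    q=proj(w,np.r_[p,.112],T);cv2.circle(im,tuple(int(round(v)) for v in q),1,(0,255,0),-1)
cv2.imwrite("pics/w8.png",cv2.resize(im,None,fx=1.5,fy=1.5,interpolation=2))
b=d2(45);plan([kin.pick(*B["D"],b,-1,.16),kin.pick(*B["D"],b,-1,0)])
E
```

```text
plan [-0.0049, -0.0003, -0.0004] [-0.0, 0.4, 0.6] rows 1
plan [-0.1172, -0.0014, 0.1135] [-0.0, 0.4, 0.6] rows 3
```

View pics/w8.png

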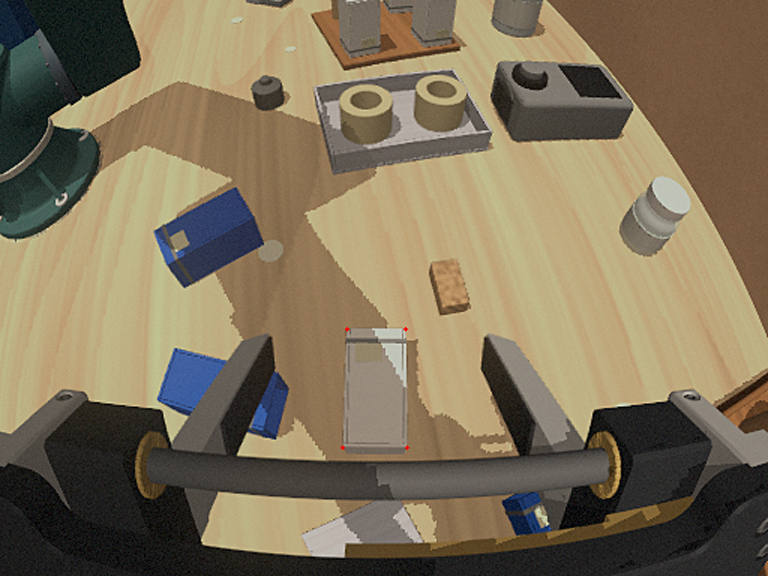

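D's predicted corners (red) lie on its edges. The blue beaker at (275,395) is about 44 mm to the left, so I'll narrow the opening to 80 mm and descend.

servo_tool(commands=[-0.03,0,0.025,0,0,0,0.08,-0.07,0,0.066,0,0,0,0.08,-0.117,-0.001,0.1135,0,0,0,0.08,-0.117,-0.001,0.1135,0,0,0,0.08,-0.117,-0.001,0.1135,0,0,0,0.03,-0.117,-0.001,0.1135,0,0,0,0.03,-0.117,-0.001,0.1135,0,0,0,0.03,-0.117,-0.001,0.1135,0,0,0,0.03,-0.117,-0.001,0.1135,0,0,0,0.03,-0.117,-0.001,0.1135,0,0,0,0.03])

```text
time: 40.9
tool_pos: [0.4415, -0.3907, 0.026]
ee_rot: [3.133, -0.781, 1.401]
wrist_force: [0.2, -2.1, 6.5]
width: 0.0495
finger_force: 30.0
```

```bash
python3 - <<'E'
from bk import *
b=d2(45);q_("up",kin.place(P[0],.1,b,-1,.16),[.7,-.3,1.9,-.4,1,-.8]);q_("dn",kin.place(P[0],.1,b,-1,0),[.7,-.3,1.9,-.4,1,-.8])
plan([kin.pick(*B["D"],b,-1,.2),([.47,-.04,.28],down(2.3)),kin.place(P[0],.1,b,-1,.16)])
E
```

```text
up [0.486 0.275 0.236] q [ 0.67 -0.41  1.9  -0.47  1.   -0.88] err 0.0
dn [0.486 0.275 0.076] q [ 0.67 -0.29  2.15 -0.64  0.69 -0.62] err 0.0
plan [0.1416, 0.0012, -0.1416] [0.0, 0.3, 0.5] rows 4
plan [0.4277, -0.0319, 0.0659] [20.5, -41.4, -49.0] rows 7
plan [0.6195, -0.0716, 0.317] [-0.0, -60.6, -114.1] rows 13
```

servo_tool(commands=[0.141,0.001,-0.141,0,0,0,0.03,0.141,0.001,-0.141,0,0,0,0.03,0.141,0.001,-0.141,0,0,0,0.03,0.141,0.001,-0.141,0,0,0,0.03,0.62,-0.072,0.317,0,-60.6,-114.1,0.03,0.62,-0.072,0.317,0,-60.6,-114.1,0.03,0.62,-0.072,0.317,0,-60.6,-114.1,0.03,0.62,-0.072,0.317,0,-60.6,-114.1,0.03,0.62,-0.072,0.317,0,-60.6,-114.1,0.03,0.62,-0.072,0.317,0,-60.6,-114.1,0.03])

```text
time: 42.15
tool_pos: [0.4656, -0.0132, 0.2286]
ee_rot: [2.735, 0.001, 2.32]
wrist_force: [1.5, 0.7, -0.8]
width: 0.0494
finger_force: 30.0
```

```bash
python3 - <<'E'
from bk import *
o=robot.get_obs();print(o["width"],o["joint_positions"].round(2))
b=d2(45);plan([kin.place(P[0],.1,b,-1,.16)])
E
```

```text
0.04940759513095283 [-0.46 -0.32  1.7   0.38  1.61 -1.17]
plan [0.1972, 0.1971, 0.0763] [0.0, -30.5, -57.0] rows 7
```

servo_tool(commands=[0.197,0.197,0.076,0,-30.5,-57,0.03,0.197,0.197,0.076,0,-30.5,-57,0.03,0.197,0.197,0.076,0,-30.5,-57,0.03,0.197,0.197,0.076,0,-30.5,-57,0.03,0.197,0.197,0.076,0,-30.5,-57,0.03,0.197,0.197,0.076,0,-30.5,-57,0.03,0.197,0.197,0.076,0,-30.5,-57,0.03,0.197,0.197,0.076,0,-30.5,-57,0.03,0.197,0.197,0.076,0,-30.5,-57,0.03,0.197,0.197,0.076,0,-30.5,-57,0.03])

```text
time: 43.4
tool_pos: [0.4885, 0.2721, 0.2398]
ee_rot: [3.136, 0.785, -3.051]
wrist_force: [-0.0, 0.1, -0.9]
width: 0.0496
finger_force: 30.0
```

```bash
python3 - <<'E'
from bk import *
b=d2(45);plan([kin.place(P[0],.1,b,-1,.16),kin.place(P[0],.1,b,-1,.08),kin.place(P[0],.1,b,-1,-.002)]);chk(P[0],.222);print(robot.get_obs()["width"])
E
```

```text
plan [0.004, 0.0032, 0.001] [-0.1, -0.0, -0.4] rows 1
plan [0.0605, 0.0029, 0.0576] [-0.1, -0.0, -0.4] rows 2
plan [0.1185, 0.0025, 0.1155] [-0.1, -0.0, -0.4] rows 3
scene pred [396.6 191.9] seen [395.4 190.4] 979 1054.8980124341324 shift m at z [-0.0045 -0.0039] 0.68
side pred [237.   90.7] seen [237.7  91.4] 405 478.4256498607574 shift m at z [ 0.0023 -0.0051] 0.75
0.05012791781840962
```

servo_tool(commands=[0.004,0.003,0.001,0,0,0,0.03,0.03,0.003,0.029,0,0,0,0.03,0.06,0.003,0.058,0,0,0,0.03,0.09,0.003,0.087,0,0,0,0.03,0.118,0.003,0.1155,0,0,0,0.03,0.118,0.003,0.1155,0,0,0,0.03,0.118,0.003,0.1155,0,0,0,0.03,0.118,0.003,0.1155,0,0,0,0.03])

```text
time: 44.6
tool_pos: [0.4856, 0.2765, 0.0746]
ee_rot: [3.136, 0.786, -3.048]
wrist_force: [0.7, -0.3, -1.1]
width: 0.0499
finger_force: 30.0
```

servo_tool(commands=[0,0,0,0,0,0,0.094,0,0,0,0,0,0,0.094,0,0,0,0,0,0,0.094,0,0,0,0,0,0,0.094,0,0,-0.06,0,0,0,0.094,0,0,-0.12,0,0,0,0.094,-0.05,0,-0.17,0,0,0,0.094,-0.05,0,-0.17,0,0,0,0.094])

```text
time: 45.6
tool_pos: [0.4023, 0.2695, 0.2373]
ee_rot: [3.127, 0.794, -3.054]
wrist_force: [-0.1, -0.1, 0.6]
width: 0.094
finger_force: 0.0
```

```bash
python3 - <<'E'
from bk import *
for p in P: chk(p,.062)
ra=[]
for n in ("scene","side"):
    x=snapshot(n)
    for r in spotter.trace("start_top",x): print(n,r["conf"],r["box"],cen(r["region"]),onz(x,cen(r["region"]),.08).round(4))
    if n=="side": d=x
    else: s=x
cv2.imwrite("pics/s9.png",np.hstack([cv2.resize(s["img"][170:320,220:420],(400,300),interpolation=2),cv2.resize(d["img"][80:230,180:380],(400,300),interpolation=2)]))
print(robot.get_obs()["joint_positions"].round(2))
plan([([.60,-.03,.28],down(1.57))])
E
```

```text
scene pred [384.4 237. ] seen [385.7 232.7] 697 831.54059610283 shift m at z [-0.0171 -0.0007] 0.78
side pred [239. 126.] seen [247.6 143. ] 461 405.3387763266219 shift m at z [ 0.0226 -0.1143] 0.91
side pred [239. 126.] seen [237.8 123.7] 325 405.3387763266219 shift m at z [-0.0035  0.0163] 0.7
scene pred [381.7 271.5] seen [381.8 270.1] 940 971.6372682407964 shift m at z [-0.0046 -0.0009] 0.74
side pred [267.6 120.3] seen [266.5 119.6] 351 409.2737508364953 shift m at z [-0.0036  0.0056] 0.81
side pred [267.6 120.3] seen [278.4 138.1] 443 409.2737508364953 shift m at z [ 0.0251 -0.1231] 0.74
scene pred [332.7 261.2] seen [329.2 260.1] 838 842.0165534454864 shift m at z [ 0.0004 -0.0092] 0.96
side pred [277.5 137.4] seen [278.4 138.9] 429 449.8902078503743 shift m at z [ 0.002  -0.0096] 0.94
side pred [277.5 137.4] seen [266.5 119.6] 360 449.8902078503743 shift m at z [-0.026   0.1234] 0.77
scene pred [339.3 228.3] seen [339.7 225.1] 627 729.6215027908329 shift m at z [-0.0124 -0.0028] 0.91
side pred [247.6 143.6] seen [247.6 143.6] 438 445.21229874074925 shift m at z [0.0001 0.    ] 0.73
side pred [247.6 143.6] seen [238.  124.6] 297 445.21229874074925 shift m at z [-0.0257  0.1275] 0.71
side 0.37 [303.0, 164.1, 11.6, 6.9] [308.86792453 166.90566038] [ 0.7071 -0.0248  0.08  ]
[ 0.85 -0.56  2.   -0.56  1.13 -0.72]
plan [-0.1559, -0.3153, 0.0832] [37.4, 33.7, 90.1] rows 10
```

View pics/s9.png

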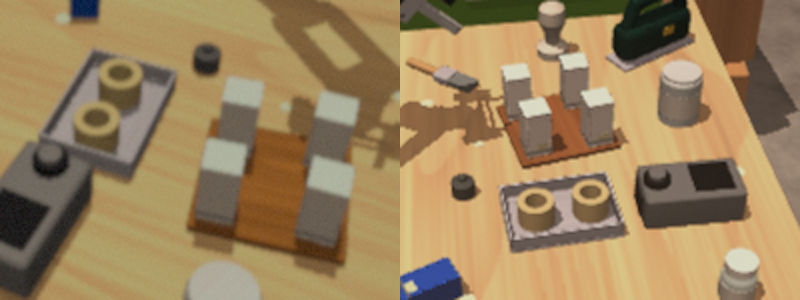

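All four beakers stand on the rack, at right-picture positions (516,90), (573,80), (597,115) and (535,128). Both rolls are in the tray. Next I'll locate the button from three views.

```bash
python3 - <<'E'
from bk import *
s=snapshot("scene");d=snapshot("side");w=snapshot("wrist")
T=np.eye(4);T[:3,:3]=Rn.from_euler("xyz",[-3.097,-.78,1.695]).as_matrix();T[:3,3]=[.4705,-.2146,.1833]
rs=[ray(s,(245,246)),ray(d,(308.5,166)),ray(w,np.array([653,222])/1.5,T)]
print(tri(rs[:2]),tri(rs),tri([rs[0],rs[2]]))
for z in (.07,.08,.09): print(z,[ (o+v*(z-o[2])/v[2]).round(4)[:2].tolist() for o,v in rs])
plan([([.60,-.03,.28],down(1.9))])
E
```

```text
(array([ 0.70300901, -0.03223932,  0.09149565]), np.float64(0.0006020594899318547)) (array([ 0.70307214, -0.03420282,  0.09021244]), np.float64(0.003617945975027273)) (array([ 0.7024894 , -0.0350545 ,  0.08880277]), np.float64(0.0027361724392117436))
0.07 [[0.686, -0.0419], [0.7098, -0.0088], [0.7174, -0.0211]]
0.08 [[0.6936, -0.0373], [0.7068, -0.0199], [0.7102, -0.0298]]
0.09 [[0.7012, -0.0327], [0.7039, -0.0311], [0.7031, -0.0385]]
plan [-0.156, -0.3153, 0.0832] [30.1, 37.8, 72.4] rows 9
```

servo_tool(commands=[-0.156,-0.315,0.083,30.1,37.8,72.4,0.0,-0.156,-0.315,0.083,30.1,37.8,72.4,0.0,-0.156,-0.315,0.083,30.1,37.8,72.4,0.0,-0.156,-0.315,0.083,30.1,37.8,72.4,0.0,-0.156,-0.315,0.083,30.1,37.8,72.4,0.0,-0.156,-0.315,0.083,30.1,37.8,72.4,0.0,-0.156,-0.315,0.083,30.1,37.8,72.4,0.0,-0.156,-0.315,0.083,30.1,37.8,72.4,0.0,-0.156,-0.315,0.083,30.1,37.8,72.4,0.0,-0.156,-0.315,0.083,30.1,37.8,72.4,0.0])

```text
time: 48.0
tool_pos: [0.5998, -0.0297, 0.2798]
ee_rot: [3.141, 0.0, 1.902]
wrist_force: [-0.0, 0.1, -0.2]
width: 0.0011
finger_force: 0.0
```

```bash
python3 - <<'E'
from bk import *
T,w=look("wrist","w10");im=w["img"].copy()
b=np.array([.703,-.033,.09]);q=proj(w,b,T);print("btn pred",q)
for r in spotter.trace("start_top",w): print(r["conf"],r["box"],cen(r["region"]),onz(w,cen(r["region"]),.09,T).round(4))
cv2.circle(im,tuple(int(round(v)) for v in q),1,(0,0,255),-1)
for p in P: cv2.circle(im,tuple(int(round(v)) for v in proj(w,np.r_[p,.112],T)),2,(0,255,0),-1)
cv2.imwrite("pics/w10.png",cv2.resize(im,None,fx=1.5,fy=1.5,interpolation=2))
plan([([.703,-.033,.15],down(1.9)),([.703,-.033,.105],down(1.9))])
E
```

```text
btn pred [318.74472197 193.14153999]
0.9 [307.2, 180.7, 26.5, 23.4] [319.4675 192.2075] [ 0.7035 -0.0314  0.09  ]
0.52 [162.1, 118.6, 44.4, 43.1] [183.83610272 139.69259819] [ 0.501  -0.0223  0.09  ]
plan [-0.0373, 0.0966, 0.131] [0.1, 0.1, 0.2] rows 3
plan [-0.0373, 0.0965, 0.176] [0.1, 0.1, 0.2] rows 4
```

View pics/w10.png

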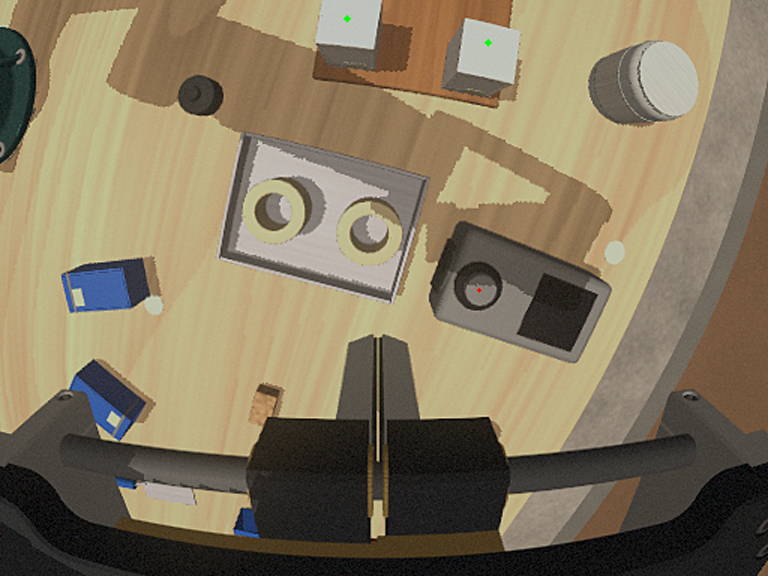

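The predicted point (red, (479,290)) sits on the button cap. The tapes and beakers are in place, so I'll move above the button and press.

servo_tool(commands=[-0.036,0.096,0.13,0,0,0,0,-0.036,0.096,0.13,0,0,0,0,-0.036,0.096,0.13,0,0,0,0,-0.036,0.096,0.13,0,0,0,0,-0.036,0.096,0.172,0,0,0,0,-0.036,0.096,0.172,0,0,0,0,-0.036,0.096,0.172,0,0,0,0,-0.036,0.096,0.172,0,0,0,0])

```text
time: 49.1
tool_pos: [0.7036, -0.0328, 0.1118]
ee_rot: [3.137, 0.002, 1.901]
wrist_force: [0.4, -0.4, 0.5]
width: 0.0003
finger_force: 0.0
```

servo_tool(commands=[0,0,0.005,0,0,0,0,0,0,0.008,0,0,0,0,0,0,0.01,0,0,0,0,0,0,0.01,0,0,0,0,0,0,0.01,0,0,0,0])

```text
time: 49.72
tool_pos: [0.7024, -0.0327, 0.0981]
ee_rot: [3.141, -0.0, 1.9]
wrist_force: [-0.0, 0.4, -0.7]
width: 0.0003
finger_force: 0.0
```

servo_tool(commands=[0,0,0.003,0,0,0,0,0,0,0.004,0,0,0,0,0,0,0.004,0,0,0,0])

```text
time: 50.1
tool_pos: [0.7023, -0.0327, 0.0939]
ee_rot: [-3.141, -0.0, 1.9]
wrist_force: [-0.7, -0.8, -0.7]
width: 0.0007
finger_force: 0.0
```

servo_tool(commands=[0,0,0.002,0,0,0,0,0,0,0.004,0,0,0,0,0,0,0.004,0,0,0,0])

```text
time: 50.48
tool_pos: [0.7022, -0.0327, 0.0897]
ee_rot: [-3.141, -0.0, 1.9]
wrist_force: [-1.0, -1.5, 0.4]
width: 0.0006
finger_force: 0.0
```

servo_tool(commands=[0,0,0.002,0,0,0,0,0,0,0.004,0,0,0,0,0,0,0.004,0,0,0,0])

```text
time: 50.85
tool_pos: [0.7022, -0.0327, 0.0857]
ee_rot: [-3.141, -0.0, 1.9]
wrist_force: [0.6, -1.2, 0.4]
width: 0.0003
finger_force: 0.0
```

servo_tool(commands=[0,0,0.002,0,0,0,0,0,0,0.003,0,0,0,0,0,0,0.003,0,0,0,0])

```text
time: 51.22
tool_pos: [0.7023, -0.0327, 0.0829]
ee_rot: [-3.142, -0.0, 1.9]
wrist_force: [0.1, -0.2, -0.5]
width: 0.0005
finger_force: 0.0
```

```bash
python3 - <<'E'
from bk import *
T=tool();tip=T[:3,3]+T[:3,2]*robot.tips_ahead;print(tip.round(4),[robot.get_obs()["wrist_force"].round(2)])
for n in ("scene","side","wrist"):
    x=snapshot(n);print(n,"tip px",proj(x,tip,T).round(1))
    for r in spotter.trace("start_top",x): print(round(r["conf"],2),r["box"],cen(r["region"]).round(1))
o=robot.get_obs();print(o["joint_torque"].round(2),o["wrist_torque"].round(2))
E
```

```text
[ 0.7023 -0.0327  0.0719] [array([ 0.12, -0.21, -0.48])]
scene tip px [245.1 251. ]
0.72 [372.4, 215.2, 28.6, 39.5] [385.7 233.3]
side tip px [307.8 170.2]
wrist tip px [250.3 215.2]
0.6 [231.6, 201.7, 48.0, 29.1] [253.9 214.9]
[  0.   -48.91 -29.81   0.06   0.05   0.  ] [-0.05 -0.08  0.01]
```

servo_tool(commands=[0,0,0.001,0,0,0,0,0,0,0.002,0,0,0,0,0,0,0.002,0,0,0,0])

```text
time: 51.9
tool_pos: [0.7023, -0.0327, 0.0809]
ee_rot: [-3.141, -0.0, 1.9]
wrist_force: [-0.2, -0.9, -0.1]
width: 0.0007
finger_force: 0.0
```

servo_tool(commands=[0,0,0.001,0,0,0,0,0,0,0.002,0,0,0,0,0,0,0.002,0,0,0,0])

```text
time: 52.28
tool_pos: [0.7023, -0.0327, 0.0789]
ee_rot: [-3.142, -0.0, 1.9]
wrist_force: [0.1, 0.6, 0.2]
width: 0.0002
finger_force: 0.0
```

```bash
python3 - <<'E'
from bk import *
T=tool();tip=T[:3,3]+T[:3,2]*robot.tips_ahead
for n in ("side","scene"):
    x=snapshot(n);a=x["img"].astype(int);b=cv2.imread(f"pics/{n}0.png").astype(int)
    u,v=proj(x,tip).astype(int);print(n,u,v,"z+20mm ->",proj(x,tip+[0,0,.02]).round(0))
    for r in range(v-16,v+12): print(r," ".join(f"{k:3d}" for k in a[r,u-12:u+13].mean(1).astype(int)),"|"," ".join(f"{k:3d}" for k in b[r,u-12:u+13].mean(1).astype(int)))
E
```

```text
side 307 171 z+20mm -> [308. 167.]
155 178 181 186 187 188 186 182 181 182 155  71  70  84 100  88  72  77  96 121 166 188 189 189 187 181 | 187 190 195 197 197 194 190 190 191 193 195 195 197 199 197 198 199 199 195 194 197 198 198 196 190
156 178 180 184 188 188 186 182 179 181 154  71  69  79  95  88  72  80  96 124 169 187 189 190 189 183 | 187 189 193 196 197 195 192 189 190 194 194 195 197 198 197 197 199 199 197 194 195 199 200 199 193
157 177 179 182 185 188 186 185 180 177 147  71  68  75  94  86  69  81  99 142 185 186 189 190 189 186 | 188 188 191 196 197 197 194 189 189 193 195 195 196 197 199 198 199 199 197 195 194 197 199 199 195
158 178 178 181 185 188 188 185 182 171 130  71  71  81  95  82  65  87 103 149 186 185 187 189 190 187 | 186 187 190 194 198 197 195 190 189 191 193 195 195 198 198 199 198 200 199 195 193 196 198 199 197
159 178 177 180 185 187 189 186 182 171 130  72  75  86  96  80  66  92 106 151 187 184 186 188 189 190 | 187 187 189 193 198 198 196 192 189 191 192 194 197 198 199 198 198 200 199 197 194 195 197 199 198
160 178 177 179 184 187 189 188 184
[... 9806 characters left out ...]
05 102  99  92  89  83  78  67  72  83  89  89  95 100 105 105 107 107 105 107 106
260  73  72  70  71  76  71  71  70  69  67  67  69  71  68  69  69  71  73  68  74  68  75  74  84  96 | 104 105 108 107 104 105 106 103 101 100  94  91  95  97 102 102 103 103 104 107 105 108 107 107 103
261  71  71  71  69  72  73  75  72  71  69  72  72  72  73  72  72  69  71  74  73  69  74  71  81  95 | 108 110 105 106 106 105 107 106 107 105 106 102 102 105 106 105 108 107 105 105 104 105 108 105 103
262  68  71  73  71  73  72  73  70  73  74  75  73  75  72  73  73  68  72  72  72  69  71  73  83  96 | 106 106 105 107 108 106 105 108 104 104 108 107 109 106 106 106 106 106 109 109 105 109 106 102  97
```

The images show the real fingertips about 30 mm higher than computed, so they have not reached the cap yet. That also explains the first missed tape. I'll continue down in small steps, watching the force.

servo_tool(commands=[0,0,0.002,0,0,0,0,0,0,0.004,0,0,0,0,0,0,0.004,0,0,0,0])

```text
time: 52.75
tool_pos: [0.7022, -0.0327, 0.0747]
ee_rot: [-3.141, -0.0, 1.9]
wrist_force: [0.4, 0.8, -0.2]
width: 0.0002
finger_force: 0.0
```

servo_tool(commands=[0,0,0.002,0,0,0,0,0,0,0.003,0,0,0,0,0,0,0.003,0,0,0,0])

```text
time: 53.12
tool_pos: [0.7023, -0.0327, 0.0719]
ee_rot: [-3.141, -0.0, 1.9]
wrist_force: [0.1, -0.0, 0.2]
width: 0.0006
finger_force: 0.0
```

servo_tool(commands=[0,0,0.002,0,0,0,0,0,0,0.003,0,0,0,0,0,0,0.003,0,0,0,0])

```text
time: 53.5
tool_pos: [0.7023, -0.0327, 0.0689]
ee_rot: [-3.142, -0.0, 1.9]
wrist_force: [-0.4, -0.7, 0.7]
width: 0.0003
finger_force: 0.0
```

servo_tool(commands=[0,0,0.002,0,0,0,0,0,0,0.003,0,0,0,0,0,0,0.003,0,0,0,0])

```text
time: 53.88
tool_pos: [0.7023, -0.0327, 0.0659]
ee_rot: [-3.141, -0.0, 1.9]
wrist_force: [-0.5, -0.1, -0.1]
width: 0.0004
finger_force: 0.0
```

servo_tool(commands=[0,0,0.002,0,0,0,0,0,0,0.003,0,0,0,0,0,0,0.003,0,0,0,0])

```text
time: 54.25
tool_pos: [0.7025, -0.0327, 0.0635]
ee_rot: [3.141, 0.0, 1.9]
wrist_force: [-1.0, -0.6, 2.3]
width: 0.0005
finger_force: 1.0
```

servo_tool(commands=[0,0,0.002,0,0,0,0,0,0,0.003,0,0,0,0,0,0,0.003,0,0,0,0])

```text
time: 54.62
tool_pos: [0.7025, -0.0328, 0.0604]
ee_rot: [3.141, 0.0, 1.9]
wrist_force: [-0.3, 0.8, 4.4]
width: 0.0004
finger_force: 1.7
```

servo_tool(commands=[0,0,0.002,0,0,0,0,0,0,0.003,0,0,0,0,0,0,0.003,0,0,0,0])

```text
time: 55.0
tool_pos: [0.7026, -0.0327, 0.0595]
ee_rot: [3.14, 0.001, 1.9]
wrist_force: [-3.6, 0.8, 9.5]
width: 0.0006
finger_force: 4.6
```

servo_tool(commands=[0,0,0.001,0,0,0,0,0,0,0.001,0,0,0,0,0,0,0.001,0,0,0,0])

```text
time: 55.38
tool_pos: [0.7027, -0.0327, 0.0595]
ee_rot: [3.14, 0.001, 1.901]
wrist_force: [-4.1, -0.8, 11.9]
width: 0.0003
finger_force: 5.8
```

Hard stop reached at 12 N, so the button is fully down. I'll release and back off.

servo_tool(commands=[0,0,-0.05,0,0,0,0,0,0,-0.11,0,0,0,0,0,0,-0.2,0,0,0,0,0,0,-0.2,0,0,0,0,0,0,-0.2,0,0,0,0,0,0,-0.2,0,0,0,0,0,0,-0.2,0,0,0,0,0,0,-0.2,0,0,0,0])

```text
time: 56.38
tool_pos: [0.7018, -0.0327, 0.2539]
ee_rot: [-3.139, -0.002, 1.9]
wrist_force: [0.9, -0.2, 0.4]
width: 0.0009
finger_force: 0.0
```

```bash
python3 - <<'E'
from bk import *
T=tool();print(T[:3,3].round(3))
old=cv2.imread("pics/s9.png")
X={n:snapshot(n) for n in ("scene","side")}
im=np.hstack([cv2.resize(X["scene"]["img"][170:320,220:420],(400,300),interpolation=2),cv2.resize(X["side"]["img"][80:230,180:380],(400,300),interpolation=2)])
# has the rack region moved since s9? edge-shift by phase correlation on gradients
for n,(a,b,c,d) in {"scene":(70,260,190,360),"side":(50,165,490,630)}.items():
    f=lambda i:cv2.Laplacian(cv2.cvtColor(i[a:b,c:d],6).astype(np.float32),5)
    print(n,cv2.phaseCorrelate(f(old),f(im)))
for n,x in X.items():
    for t in ("tape1","beaker1"):
        for r in spotter.trace(t,x):
            if x["img"][r["region"]].mean(0)[2]>95 and r["conf"]>.4: print(n,t,round(r["conf"],2),r["box"])
    for p in P:
        h=np.array([[x_,y,z] for x_ in(-.025,.025) for y in(-.025,.025) for z in(-.05,.05)])
        q=np.array([proj(x,np.r_[p,.062]+k) for k in h]);print("  pred box",q.min(0).round(1),(q.max(0)-q.min(0)).round(1))
E
```

```text
[ 0.702 -0.033  0.254]
scene ((-0.04565481848089803, -0.05532377266897015), 0.779744952696341)
side ((-0.013382257905149686, -0.01592325647379056), 0.85332154598501)
scene tape1 0.97 [255.5, 222.0, 26.2, 26.5]
scene tape1 0.42 [373.7, 215.6, 25.5, 35.5]
scene beaker1 0.92 [329.8, 208.9, 21.3, 40.9]
scene beaker1 0.88 [373.7, 214.9, 26.8, 38.3]
scene beaker1 0.79 [370.0, 248.0, 27.0, 42.3]
scene beaker1 0.64 [318.0, 239.8, 25.9, 44.9]
  pred box [369.4 215.2] [30.  43.8]
  pred box [365.4 248.1] [32.5 47.2]
  pred box [318.4 238.4] [29.4 46.1]
  pred box [326.  207.1] [27.3 42.9]
side tape1 0.94 [268.7, 168.6, 16.5, 22.8]
side tape1 0.72 [238.8, 175.6, 20.0, 23.5]
side beaker1 0.94 [273.0, 121.9, 15.9, 30.9]
side beaker1 0.89 [232.2, 112.9, 14.6, 25.6]
side beaker1 0.73 [259.2, 108.7, 12.9, 24.0]
side beaker1 0.65 [241.1, 129.3, 18.3, 28.5]
  pred box [231.5 111.6] [14.8 28.9]
  pred box [260.5 106.1] [14.2 28.6]
  pred box [270.  122.6] [15.2 29.8]
  pred box [239.8 128.7] [15.3 30.1]
```

```bash
python3 -c "
from bench import close_job
print(close_job())"
```

```text
the job is handed in; nothing more can be done
None
```

The job is handed in: by the last camera check both tape rolls are in the tray and all four beakers stand mouth down and fully down on their own pegs, and the blower button was pressed to its stop and released; the hand-in gave no verdict.

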